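# Set slab-glass petals in the setting tray

## Robot

A 6-joint arm with a two-finger parallel gripper is mounted at the origin on the work surface. World frame = base frame: x ahead of the robot, y to its left, z up, the work surface at z = 0. Lengths are in m, angles in degrees, forces in N, time in s.
With the tool pointing down it reaches from about 0.35 to 0.875 m from the base axis. Payload 4.2 kg.
Tool frame: the origin (TCP) lies midway between the tips of the shut fingers; the grasp point (between the pads) lies 19 mm behind it; z points along the fingers, y is the line along which they close (so a half turn about z gives the same grasp; the last joint's range is limited). The gripper opens to 87 mm and grips with 3 to 60 N. Pads are 19 mm wide; open, the fingers measure 117 mm over their backs; the gripper's body (75 mm by 190 mm) begins 51 mm behind the grasp point.
Start: joints at [88.155, 22.042, 0.453, 0, -68.411, -14.817], TCP at [0.179, 0.599, 0.192] pointing down, gripper open.
Joint ranges: [-179.83, 179.83], [-69.29, 118.12], [-61.27, 80.66], [-181.25, 117.63], [-171.15, -9.14], [-177.46, 177.46]. Speed limits (degrees/s): [159.86, 159.86, 180, 180, 180, 180].

## Interface

Orientations are given as a 3x3 rotation matrix whose columns are the frame's x, y, z axes.
In Python, from station import * gives the robot as it stands.
- The arm moves only by the tool move_arm, never from a script. Its argument "targets" is text: rows parted by semicolons, each of 4 numbers parted by spaces: the shift along the world's x, y, z in units of 25 mm (1.0 is 25 mm), then the turn about the world's z in units of 5 degrees (1.0 is 5 degrees). In form: tx ty tz spin; .... A call has 1 to 10 rows; each row shifts and turns the commanded pose from where the row before left it; what a row does not reach is not made up. A row lasts 1/12 s, in which the tool goes at most 41.7 mm and 7.16 degrees, less where a joint would pass 70% of its speed; a pose out of reach is approached as far as the arm can. A call is refused whole if a number of a shift passes 1 or a number of a turn 1, either way. A call with a gripper value outside its range is refused whole. "gripper" is the finger opening in mm, from 0 to 87, set as the call begins (left out, the last holds). The fingers move at their own pace and stop on an object; the grip force is fixed at half the most. Time passes only in rows, so rows that do not move let the fingers close. It gives the time, the measured TCP pose, the force, the opening and the grip force at its end, in the units of the state.
- sense(): the state, without advancing time (a new reading comes with each control period).
- capture(name): name is "scene" or "top" or "wrist"; returns a dict with "image" (480x640x3 uint8, blue, green, red), "fx", "fy", "cx", "cy" (pixels), "world_from_camera" (4x4, takes a point from camera to world coordinates); the wrist camera has in their place "hand_eye" (4x4, takes a point from camera to tool coordinates, whose origin is the TCP and whose axes are the flange's). Camera axes: x right, y up, looking along -z (the intrinsics and any distortion apply to the point x, -y, -z); pixel columns grow to the right and rows downward; lengths in m; the calibration is good to about 2 mm. The wrist camera is an equidistant fisheye: a pixel r from the principal point sees the ray r / f radians off the axis. A picture is of the moment at which its call begins: read the wrist's pose just before it. There is no depth.
- finish_job(): hands the job in; it is judged then, once.
The state is a dict: "time_s": time; "joints": joint angles; "joint_velocities": joint speeds; "effort": joint torques, N m; "tcp_pos": TCP position; "ee_rot": TCP orientation; "wrist_force": force on the tool from outside, world axes, zero at the start; "moment": the same for the moment, N m; "gripper_width": opening from 0.0 (shut) to 1.0 (fully open); "gripper_force": force on a finger pad.
Only numpy, scipy, OpenCV 4.12 (cv2) and the standard library are available. Lean on these libraries where they do the work, as an engineer would, in place of code of your own. Each camera call takes 0.05 s, during which the arm holds its last target. There are 200 camera calls.

## Task

Slide the tray's hold-down bar fully back to its stop, clear of the outlines, then lay every piece of slab glass that is on the bench onto the outline of its own colour in the tray: flat side down, facets up, pointed end on the outline's pointed end, set down and not dropped. When all of them lie true on their outlines, slide the bar fully home over their tips, and leave the other things on the bench where they are.

Things in the scene. Friction and masses are not known exactly. Their poses are not given: they have to be found in the camera images.
- tray: fixed plywood tray, x -48..+112 mm, y +-192 mm, top (glass lies here) 12 mm above bench. Origin on the bench under the middle of the row of outlines; row along y, +x points away from the robot to the bar. Along x = -45 mm a lip 4 mm high. Rails at y = +-172..187 mm, 27 mm above the top; wire handles out to y = +-214 mm, 28 mm above bench
- bar (a joint): aluminium hold-down bar sliding along tray x, in m: 0 = home (near edge at tray x = 14 mm, over the last 15 mm of the tips), 0.065 = fully back at its stop (near edge at 79 mm). 26 mm wide in x, 6 thick, 374 long; underside 27 mm above the tray top, 5 mm over flat-lying glass. Friction 3 N, damping 8 N s/m; stays where left
- bar_grip (a point): centre of the black grip in the middle of the bar, 59 mm above the bench: a block 16 mm along tray x, 50 mm along tray y, 26 mm high (45 to 71 mm above the bench, standing on the bar's top). Moves with the bar
- glass_red: ruby red slab glass, house-shaped petal 57 x 34 x 22 mm, 90 g; may be absent. Origin on the flat underside, x to the point, z out of the facets (up = lying right). Parallel sides y = +-17 mm from x = -28 (square end) to 12 mm, then a right-angled point, tip at x = 29 mm; upright to z = 16 mm, then bevelled in 5 mm to a pale top at 22 mm. Starts facets up
- glass_red_tip (a point): pointed end of the red glass: x = 29 mm, at its underside (absent if the glass is)
- field_red: petal outline printed in red with a black border on the tray's paper, the same size as the glass; no thickness to speak of. Origin at its middle on the board's surface, x (as the tray's x) to its pointed end (29 mm away), z up. The five outlines lie in a row 60 mm apart, in any order
- glass_yellow: amber yellow slab glass, house-shaped petal 57 x 34 x 22 mm, 90 g; may be absent. Origin on the flat underside, x to the point, z out of the facets (up = lying right). Parallel sides y = +-17 mm from x = -28 (square end) to 12 mm, then a right-angled point, tip at x = 29 mm; upright to z = 16 mm, then bevelled in 5 mm to a pale top at 22 mm. Starts standing on its square end
- glass_yellow_tip (a point): pointed end of the yellow glass: x = 29 mm, at its underside (absent if the glass is)
- field_yellow: petal outline printed in yellow with a black border on the tray's paper, the same size as the glass; no thickness to speak of. Origin at its middle on the board's surface, x (as the tray's x) to its pointed end (29 mm away), z up. The five outlines lie in a row 60 mm apart, in any order
- glass_blue: cobalt blue slab glass, house-shaped petal 57 x 34 x 22 mm, 90 g; may be absent. Origin on the flat underside, x to the point, z out of the facets (up = lying right). Parallel sides y = +-17 mm from x = -28 (square end) to 12 mm, then a right-angled point, tip at x = 29 mm; upright to z = 16 mm, then bevelled in 5 mm to a pale top at 22 mm. Starts standing on its square end
- glass_blue_tip (a point): pointed end of the blue glass: x = 29 mm, at its underside (absent if the glass is)
- field_blue: petal outline printed in blue with a black border on the tray's paper, the same size as the glass; no thickness to speak of. Origin at its middle on the board's surface, x (as the tray's x) to its pointed end (29 mm away), z up. The five outlines lie in a row 60 mm apart, in any order
- glass_green: leaf green slab glass, house-shaped petal 57 x 34 x 22 mm, 90 g; may be absent. Origin on the flat underside, x to the point, z out of the facets (up = lying right). Parallel sides y = +-17 mm from x = -28 (square end) to 12 mm, then a right-angled point, tip at x = 29 mm; upright to z = 16 mm, then bevelled in 5 mm to a pale top at 22 mm. Starts facets up
- glass_green_tip (a point): pointed end of the green glass: x = 29 mm, at its underside (absent if the glass is)
- field_green: petal outline printed in green with a black border on the tray's paper, the same size as the glass; no thickness to speak of. Origin at its middle on the board's surface, x (as the tray's x) to its pointed end (29 mm away), z up. The five outlines lie in a row 60 mm apart, in any order
- glass_white: opal white slab glass, house-shaped petal 57 x 34 x 22 mm, 90 g; may be absent. Origin on the flat underside, x to the point, z out of the facets (up = lying right). Parallel sides y = +-17 mm from x = -28 (square end) to 12 mm, then a right-angled point, tip at x = 29 mm; upright to z = 16 mm, then bevelled in 5 mm to a pale top at 22 mm. Starts standing on its square end
- glass_white_tip (a point): pointed end of the white glass: x = 29 mm, at its underside (absent if the glass is)
- field_white: petal outline printed in white with a black border on the tray's paper, the same size as the glass; no thickness to speak of. Origin at its middle on the board's surface, x (as the tray's x) to its pointed end (29 mm away), z up. The five outlines lie in a row 60 mm apart, in any order
- solder_reel: bystander, to be left alone: reel of solder standing on its flange, 64 mm across, 42 mm high; origin at the middle of its underside
- flux_bottle: bystander, to be left alone: amber jar with black cap, 44 mm across, 85 mm high; origin at the middle of its underside
- sponge_dish: bystander, to be left alone: glass dish with a yellow sponge, 94 mm across, 30 mm high; origin at the middle of its underside
- pliers: bystander, to be left alone: blue-handled pliers lying flat, 170 mm long, 16 mm high, long axis = x; origin at the middle of its underside
- tool_cup: bystander, to be left alone: perforated steel cup with tools in it, 76 mm across, 100 mm high, tools to 145 mm; origin at the middle of its underside
- bench_brush: bystander, to be left alone: green bench brush lying flat, 200 mm long, 42 mm wide, 20 mm high, long axis = x; origin at the middle of its underside

How it is judged (in metres and radians):
On the way, in this order (a step that is already met when the one before it is completed fails the run):
1. the hold-down bar is fully back (value of joint bar above 0.062 m), for 0.2 s.
2. every piece of glass present lies released on the outline of its colour, facets up and pointing the same way, with the bar still back (horizontal distance between glass_red and field_red below 0.012 m and y of glass_red_tip in the frame of field_red between -0.016 and 0.016 m and x of glass_red_tip in the frame of field_red above 0.01 m and angle between each of glass_red, glass_yellow, glass_blue, glass_green, glass_white's own z axis and vertical below 0.12 rad and z of glass_red in the frame of field_red below 0.005 m and linear speed of each of glass_red, glass_yellow, glass_blue, glass_green, glass_white below 0.03 m/s and contact force between each of glass_red, glass_yellow, glass_blue, glass_green, glass_white and the fingers below 0.1 N and horizontal distance between glass_yellow and field_yellow below 0.012 m and y of glass_yellow_tip in the frame of field_yellow between -0.016 and 0.016 m and x of glass_yellow_tip in the frame of field_yellow above 0.01 m and z of glass_yellow in the frame of field_yellow below 0.005 m and horizontal distance between glass_blue and field_blue below 0.012 m and y of glass_blue_tip in the frame of field_blue between -0.016 and 0.016 m and x of glass_blue_tip in the frame of field_blue above 0.01 m and z of glass_blue in the frame of field_blue below 0.005 m and horizontal distance between glass_green and field_green below 0.012 m and y of glass_green_tip in the frame of field_green between -0.016 and 0.016 m and x of glass_green_tip in the frame of field_green above 0.01 m and z of glass_green in the frame of field_green below 0.005 m and horizontal distance between glass_white and field_white below 0.012 m and y of glass_white_tip in the frame of field_white between -0.016 and 0.016 m and x of glass_white_tip in the frame of field_white above 0.01 m and z of glass_white in the frame of field_white below 0.005 m and value of joint bar above 0.058 m), for 0.3 s.
3. the bar is fully home (value of joint bar below 0.003 m), for 0.2 s.
At the end, for the whole second after the job is handed in: Every piece of glass present lies at rest and released on the outline of its own colour: middle within 12 mm of the outline's, point towards the outline's point and within 16 mm sideways of its axis, flat side down (within 0.12 rad of level) and lying on the board; the bar is within 3 mm of home (horizontal distance between glass_red and field_red below 0.012 m and y of glass_red_tip in the frame of field_red between -0.016 and 0.016 m and x of glass_red_tip in the frame of field_red above 0.01 m and angle between each of glass_red, glass_yellow, glass_blue, glass_green, glass_white's own z axis and vertical below 0.12 rad and z of glass_red in the frame of field_red below 0.005 m and linear speed of each of glass_red, glass_yellow, glass_blue, glass_green, glass_white below 0.03 m/s and contact force between each of glass_red, glass_yellow, glass_blue, glass_green, glass_white and the fingers below 0.1 N and horizontal distance between glass_yellow and field_yellow below 0.012 m and y of glass_yellow_tip in the frame of field_yellow between -0.016 and 0.016 m and x of glass_yellow_tip in the frame of field_yellow above 0.01 m and z of glass_yellow in the frame of field_yellow below 0.005 m and horizontal distance between glass_blue and field_blue below 0.012 m and y of glass_blue_tip in the frame of field_blue between -0.016 and 0.016 m and x of glass_blue_tip in the frame of field_blue above 0.01 m and z of glass_blue in the frame of field_blue below 0.005 m and horizontal distance between glass_green and field_green below 0.012 m and y of glass_green_tip in the frame of field_green between -0.016 and 0.016 m and x of glass_green_tip in the frame of field_green above 0.01 m and z of glass_green in the frame of field_green below 0.005 m and horizontal distance between glass_white and field_white below 0.012 m and y of glass_white_tip in the frame of field_white between -0.016 and 0.016 m and x of glass_white_tip in the frame of field_white above 0.01 m and z of glass_white in the frame of field_white below 0.005 m and value of joint bar below 0.003 m and velocity of joint bar below 0.01 m/s); the robot touches nothing.
It fails at once if a bystander is shifted by more than 40 mm (distance of any of solder_reel, flux_bottle, sponge_dish, pliers, tool_cup, bench_brush from where it was at the start of the episode above 0.04 m).
It fails at once if a piece of glass is dropped (falls freely from more than about 2 cm) ((linear speed of glass_red above 0.45 m/s and height (world z) of glass_red above 0.02 m and contact force between glass_red and the fingers below 0.1 N) or (linear speed of glass_yellow above 0.45 m/s and height (world z) of glass_yellow above 0.02 m and contact force between glass_yellow and the fingers below 0.1 N) or (linear speed of glass_blue above 0.45 m/s and height (world z) of glass_blue above 0.02 m and contact force between glass_blue and the fingers below 0.1 N) or (linear speed of glass_green above 0.45 m/s and height (world z) of glass_green above 0.02 m and contact force between glass_green and the fingers below 0.1 N) or (linear speed of glass_white above 0.45 m/s and height (world z) of glass_white above 0.02 m and contact force between glass_white and the fingers below 0.1 N)).
Of glass_red, glass_yellow, glass_blue, glass_green, glass_white only 3 to 5 are there at a start; the rules pass over those that are not, and their reading is None.
At some moment in a run one of glass_red, glass_green may be knocked a few centimetres aside while the robot is not near it.
It also fails if it takes over 210 s, if anything falls off the work surface, if the arm or the gripper's body presses on something with over 40 N, if the wrist force passes 120 N, or if a joint passes its speed limit or range.

## Working session

There is one attempt and no reset: what is moved stays moved. The work goes in short steps, Python scripts to look and compute and a tool call to move; the robot and the scene stay as the last step left them, time stands still between calls to the robot, and variables do not carry over. Pictures are saved under pics/ and viewed, at most 14 in all, crops included, and the job is handed in when it is done.

Besides the shell and the picture viewer there is one more tool, called after ">>>" in YAML: its name, and indented under it one key for each argument. move_arm: Moves the arm, as the interface text tells. Its arguments: {"type":"object","properties":{"targets":{"type":"string"},"gripper":{"type":"number"}},"required":["targets"]}

```bash
ls; mkdir -p pics
python3 - <<'E'
from station import *
import cv2
s=sense();print(s['tcp_pos'],s['ee_rot'],s['time_s'])
for n in("scene","top"):
    c=capture(n);cv2.imwrite(f'pics/{n}0.png',c['image']);print(n,c['fx'],c['cx'],c['cy'],c['world_from_camera'])
E
```

```text
pics
[0.17900537 0.59810956 0.19076911] [[ 9.57949225e-01 -2.86937273e-01 -5.32846092e-04]
 [-2.86937750e-01 -9.57946851e-01 -2.13487825e-03]
 [ 1.02137909e-04  2.19799863e-03 -9.99997579e-01]] 0.0
scene 442.892713773176 309.51021480399186 238.69072431042852 [[-0.05882414 -0.69533519  0.71627418  1.28688388]
 [ 0.99809744 -0.05424364  0.02931099 -0.0366511 ]
 [ 0.01847235  0.71663562  0.6972031   0.78560575]
 [ 0.          0.          0.          1.        ]]
top 506.93521700963703 315.5996704314061 241.59986362782453 [[ 0.02335992  0.99723069 -0.07060639  0.45861086]
 [-0.99951166  0.02183034 -0.02235809 -0.0805181 ]
 [-0.02075481  0.07109419  0.99725366  1.21119399]
 [ 0.          0.          0.          1.        ]]
```

View pics/top0.png

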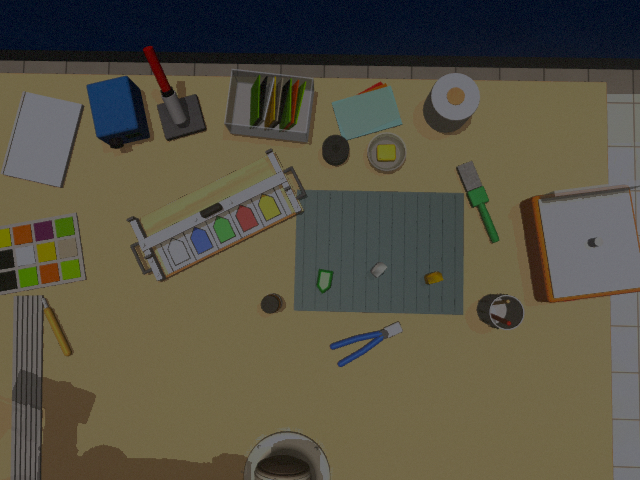

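View pics/scene0.png

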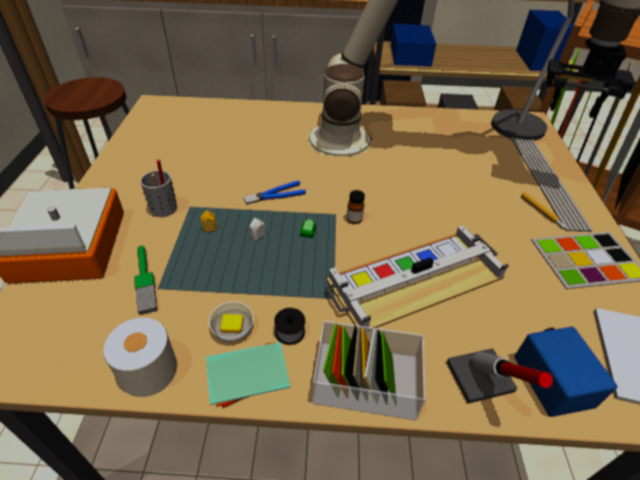

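```bash
cat > h.py <<'E'
from station import *
import cv2,numpy as np
K=lambda c:np.array([[c['fx'],0,c['cx']],[0,c['fy'],c['cy']],[0,0,1.]])
def dist(c):
    for k in('distortion','dist'):
        if k in c:return np.array(c[k],float)
    return None
def ray(c,u,v,n):
    if n!='wrist':
        p=cv2.undistortPoints(np.array([[[u,v]]],float),K(c),dist(c))[0,0]
        d=np.array([p[0],-p[1],-1]);T=c['world_from_camera']
    else:
        a=np.array([(u-c['cx'])/c['fx'],(v-c['cy'])/c['fy']]);r=np.hypot(*a)+1e-12
        d=np.array([np.sin(r)*a[0]/r,-np.sin(r)*a[1]/r,-np.cos(r)])
        B=np.eye(4);B[:3,:3]=c['R'];B[:3,3]=c['p'];T=B@c['hand_eye']
    T=np.array(T);return T[:3,3],T[:3,:3]@d
def plane(c,u,v,z,n='top'):
    o,d=ray(c,u,v,n);return o+d*(z-o[2])/d[2]
def cap(n):
    s=sense();c=capture(n);c['R']=s['ee_rot'];c['p']=s['tcp_pos'];return c
def rect(c,n,xc,yc,w,z=0.,ppm=3.0,ang=0.):
    """metric view of plane z: image up = direction ang(world), w mm across, ppm px/mm"""
    N=int(w*ppm);i=(np.arange(N)-N/2)/ppm/1000
    L,F=np.meshgrid(-i,-i)   # left, forward
    a=np.radians(ang);X=xc+F*np.cos(a)-L*np.sin(a);Y=yc+F*np.sin(a)+L*np.cos(a)
    P=np.stack([X,Y,np.full_like(X,z)],-1).reshape(-1,3)
    if n=='wrist':
        B=np.eye(4);B[:3,:3]=c['R'];B[:3,3]=c['p'];T=B@c['hand_eye']
    else:T=np.array(c['world_from_camera'])
    q=(P-T[:3,3])@T[:3,:3];q=q*[1,-1,-1]
    if n=='wrist':
        rr=np.hypot(q[:,0],q[:,1])+1e-12;th=np.arctan2(rr,q[:,2])
        uv=np.stack([c['cx']+c['fx']*th*q[:,0]/rr,c['cy']+c['fy']*th*q[:,1]/rr],-1)
    else:
        uv=cv2.projectPoints(q,np.zeros(3),np.zeros(3),K(c),dist(c))[0][:,0]
    m=uv.astype(np.float32).reshape(N,N,2)
    return cv2.remap(c['image'],m[...,0],m[...,1],cv2.INTER_CUBIC)
E
python3 - <<'E'
from h import *
c=cap('top');print([k for k in c])
w=cap('wrist');print([k for k in w],w['hand_eye'])
g=[(325,280),(379,269),(434,278),(210,211),(271,303)]
for u,v in g:print(plane(c,u,v,0.012)[:2])
s=cap('scene');im=s['image']
a=[cv2.resize(c['image'][v-20:v+20,u-20:u+20],(264,264),interpolation=cv2.INTER_CUBIC) for u,v in g[:3]]
b=[cv2.resize(im[v-24:v+24,u-24:u+24],(264,264),interpolation=cv2.INTER_CUBIC) for u,v in((308,228),(257,228),(208,221))]
cv2.imwrite('pics/crops.png',np.vstack([np.hstack(a),np.hstack(b)]))
cv2.imwrite('pics/tray.png',cv2.resize(c['image'][145:285,120:310],(760,560),interpolation=cv2.INTER_CUBIC))
E
```

```text
['image', 'fx', 'fy', 'cx', 'cy', 'world_from_camera', 'R', 'p']
['image', 'fx', 'fy', 'cx', 'cy', 'hand_eye', 'R', 'p'] [[ 1.13050458e-04  9.70386887e-01  2.41555949e-01  6.57011548e-02]
 [ 9.99998423e-01  3.18352182e-04 -1.74690404e-03 -6.80534286e-04]
 [-1.77207264e-03  2.41555765e-01 -9.70385321e-01 -1.92217030e-01]
 [ 0.00000000e+00  0.00000000e+00  0.00000000e+00  1.00000000e+00]]
[ 0.45323044 -0.07792363]
[ 0.4820609  -0.20456847]
[ 0.46391729 -0.3337099 ]
[0.61136756 0.20075146]
[0.39622452 0.04805595]
```

View pics/crops.png

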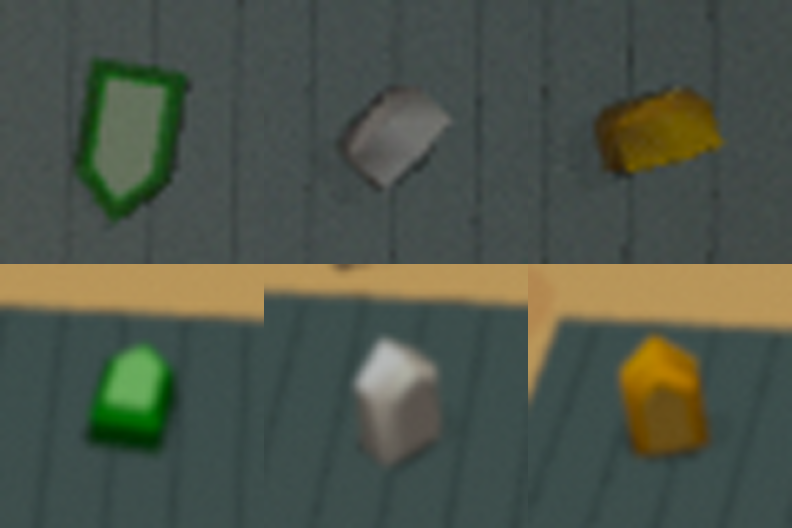

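View pics/tray.png

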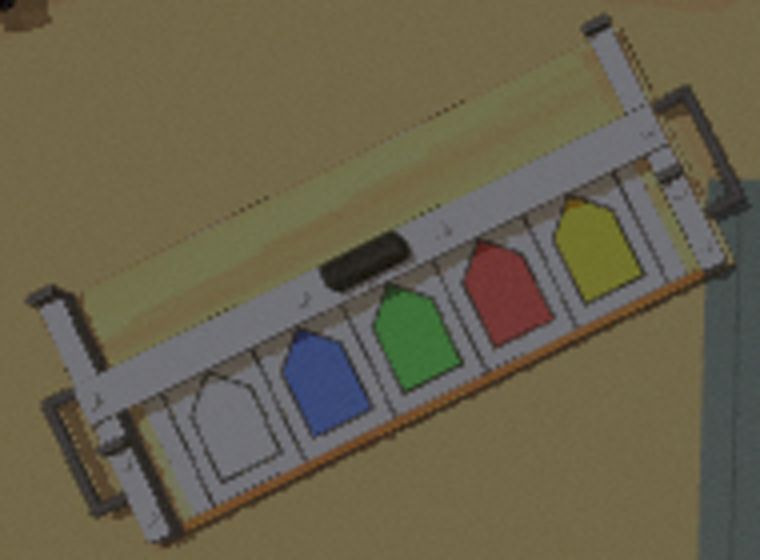

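```bash
cat >> h.py <<'E'
def blobs(im,lo,hi,ppm,w,xc,yc,amin=200):
    m=cv2.inRange(cv2.cvtColor(im,cv2.COLOR_BGR2HSV),lo,hi);m=cv2.morphologyEx(m,cv2.MORPH_OPEN,np.ones((5,5)))
    out=[]
    for k in cv2.findContours(m,0,1)[0]:
        if cv2.contourArea(k)/ppm**2<amin:continue
        p=k[:,0].astype(float);N=int(w*ppm)
        W=np.stack([xc-(p[:,1]-N/2)/ppm/1000,yc-(p[:,0]-N/2)/ppm/1000],-1)
        M=cv2.moments(k);cx,cy=M['m10']/M['m00'],M['m01']/M['m00']
        out.append((cv2.contourArea(k)/ppm**2,np.array([xc-(cy-N/2)/ppm/1000,yc-(cx-N/2)/ppm/1000]),W))
    return sorted(out,key=lambda b:-b[0])
HSV=dict(red=((0,110,40),(8,255,255)),yellow=((24,150,60),(34,255,255)),green=((45,110,40),(75,255,255)),blue=((105,110,40),(125,255,255)))
E
python3 - <<'E'
from h import *
c=cap('top');w=400;xc,yc=.61,.2
im=rect(c,'top',xc,yc,w,.012,3.)
C={}
for k,(lo,hi) in HSV.items():
    b=blobs(im,lo,hi,3.,w,xc,yc)
    print(k,[(round(x[0]),x[1].round(4)) for x in b[:3]])
    if b:C[k]=b[0]
P=np.array([C[k][1] for k in('blue','green','red','yellow')])
yd=np.polyfit([60,0,-60,-120],P,1)*1000;print('yaxis',yd[0],np.linalg.norm(yd[0]))
Y=yd[0]/np.linalg.norm(yd[0]);X=np.array([Y[1],-Y[0]])
print('yaw',np.degrees(np.arctan2(X[1],X[0])))
for k in('blue','green','red','yellow'):
    l=(C[k][2]-C[k][1])@np.stack([X,Y],1)
    print(k,l.min(0),l.max(0))
p=plane(c,211,211,.065);print('grip',p)
E
```

```text
red [(1931, array([0.5967, 0.1145]))]
yellow [(1702, array([0.6241, 0.0612]))]
green [(1861, array([0.5686, 0.1677]))]
blue [(1844, array([0.5409, 0.2211]))]
yaxis [-0.46253405  0.88809247] 1.0013221152464693
yaw 27.51128640034783
blue [-0.02623262 -0.01868062] [0.0323963  0.01877949]
green [-0.0264419  -0.01908666] [0.03296919 0.01895869]
red [-0.02700299 -0.01933697] [0.03445297 0.01911458]
yellow [-0.02617627 -0.01869898] [0.02986551 0.01829272]
grip [0.60466365 0.18602344 0.065     ]
```

>>> move_arm:
  targets: "0.5 -0.5 0 -0.3;0.95 -0.92 0 -0.51;0.95 -0.92 0 -0.51;0.95 -0.92 0 -0.51;0.95 -0.92 0 -0.51;0.95 -0.92 0 -0.51;0.95 -0.92 0 -0.51;0.95 -0.92 0 -0.51;0.95 -0.92 0 -0.51;0.95 -0.92 0 -0.51"

```text
time_s: 1.13
tcp_pos: [0.4065, 0.3773, 0.1921]
ee_rot: [[0.751, -0.66, 0.0], [-0.66, -0.751, 0.0], [-0.0, -0.0, -1.0]]
wrist_force: [-0.3, -0.2, 0.1]
gripper_width: 1.002
gripper_force: 0.0
```

>>> move_arm:
  targets: "0.95 -0.92 0 -0.51;0.95 -0.92 0 -0.51;0.95 -0.92 0 -0.51;0.95 -0.92 0 -0.51;0.95 -0.92 0 -0.51;0.95 -0.92 0 -0.51;0.95 -0.92 0 -0.51;0.95 -0.92 0 -0.51;0.45 -0.42 0 -0.2;0 0 0 0"

```text
time_s: 1.97
tcp_pos: [0.6083, 0.1817, 0.1912]
ee_rot: [[0.457, -0.889, -0.0], [-0.889, -0.457, -0.001], [0.0, 0.001, -1.0]]
wrist_force: [-1.2, 1.0, -0.5]
gripper_width: 1.001
gripper_force: 0.0
```

Run:
```python
from h import *
s=sense();print(s['tcp_pos'],s['joints'],np.degrees(np.arctan2(s['ee_rot'][1][1],s['ee_rot'][0][1])))
w=cap('wrist')
cv2.imwrite('pics/w1.png',np.hstack([rect(w,'wrist',.605,.186,130,.071,3.),rect(w,'wrist',.5717,.1693,390,.012,1.,27.5)]))
```

```text
[0.60834865 0.18170148 0.19116513] [ 3.12204494e+01  2.30577575e+01  1.91948565e+00  2.53914855e-02
 -6.89064208e+01 -4.03825585e+00] -152.80866898809725
```

View pics/w1.png

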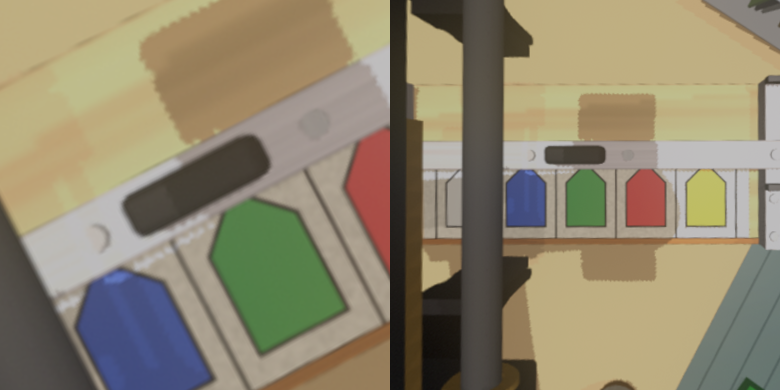

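>>> move_arm:
  targets: "0 0.16 -0.9 0;0 0 -0.9 0;0 0 -0.9 0;0 0 -0.9 0;0 0 -0.9 0;0 0 -0.6 0;0 0 -0.4 0;0 0 0 0"

```text
time_s: 2.68
tcp_pos: [0.6044, 0.1888, 0.0521]
ee_rot: [[0.463, -0.887, -0.004], [-0.887, -0.463, -0.002], [-0.0, 0.005, -1.0]]
wrist_force: [0.6, -1.4, -0.5]
gripper_width: 0.997
gripper_force: 0.0
```

>>> move_arm:
  targets: "0 0 0 0;0 0 0 0;0 0 0 0;0 0 0 0;0 0 0 0;0 0 0 0;0 0 0 0;0 0 0 0"
  gripper: 0

```text
time_s: 3.35
tcp_pos: [0.6067, 0.1887, 0.0545]
ee_rot: [[0.462, -0.887, 0.0], [-0.887, -0.462, 0.0], [0.0, -0.0, -1.0]]
wrist_force: [-0.3, -0.7, 0.6]
gripper_width: 0.477
gripper_force: 0.0
```

>>> move_arm:
  targets: "0.2 0.104 0 0;0.35 0.182 0 0;0.35 0.182 0 0;0.35 0.182 0 0;0.3 0.156 0 0;0.2 0.104 0 0;0.1 0.05 0 0;0 0 0 0"

```text
time_s: 4.02
tcp_pos: [0.6533, 0.2129, 0.054]
ee_rot: [[0.462, -0.887, -0.0], [-0.887, -0.462, -0.0], [0.0, 0.0, -1.0]]
wrist_force: [0.3, -0.8, 0.4]
gripper_width: 0.011
gripper_force: 0.0
```

Run:
```python
from h import *
w=cap('wrist');t=cap('top')
cv2.imwrite('pics/w2.png',np.hstack([w['image'],])[:, :])
cv2.imwrite('pics/w2.png',np.hstack([cv2.resize(w['image'],(480,360)),cv2.resize(t['image'][140:290,150:310],(320,360))]))
```

```text
(no output)
```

View pics/w2.png

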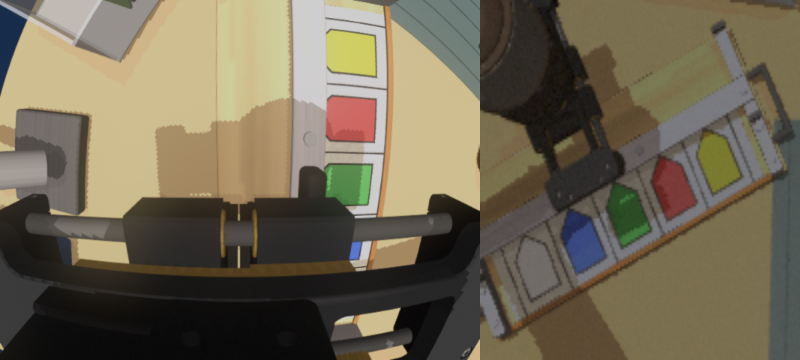

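Run:
```python
from h import *
s=cap('scene');t=cap('top')
cv2.imwrite('pics/w3.png',np.hstack([cv2.resize(s['image'][180:330,300:500],(534,400),interpolation=2),rect(t,'top',.5717,.1693,266,.045,1.5,27.5)[:399]]))
```

```text
Traceback (most recent call last):
ValueError: all the input array dimensions except for the concatenation axis must match exactly, but along dimension 0, the array at index 0 has size 400 and the array at index 1 has size 399
```

Run:
```python
from h import *
s=cap('scene');t=cap('top')
cv2.imwrite('pics/w3.png',np.hstack([cv2.resize(s['image'][180:330,300:500],(532,399),interpolation=2),rect(t,'top',.5717,.1693,266,.045,1.5,27.5)]))
```

```text
(no output)
```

View pics/w3.png

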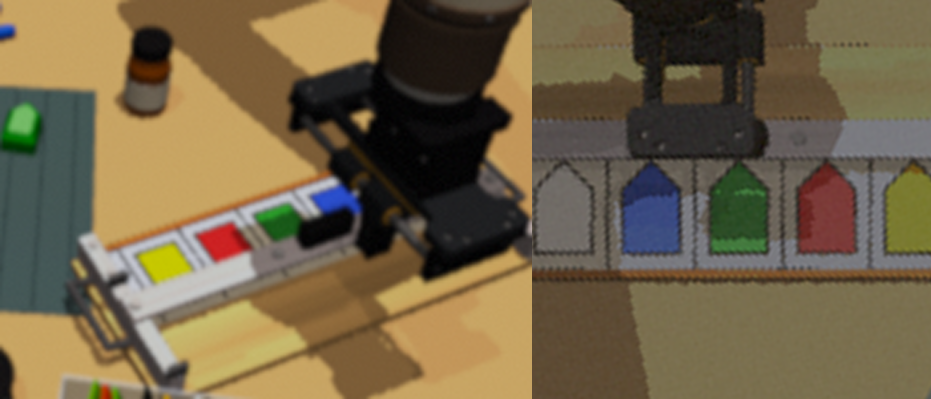

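Run:
```python
from h import *
s=cap('scene');t=cap('top')
def proj(c,P):
    T=np.array(c['world_from_camera']);q=T[:3,:3].T@(np.array(P)-T[:3,3]);q=q*[1,-1,-1];p=K(c)@q;return p[:2]/p[2]
X=np.array([.887,.462,0]);Y=np.array([-.462,.887,0]);O=np.array([.5717,.1693,0])
tcp=s['p'];print(tcp)
im=s['image'].copy();im=cv2.resize(im[150:330,300:500],(800,720),interpolation=2)
def dot(P,col):
    u,v=proj(s,P);cv2.circle(im,(int((u-300)*4),int((v-150)*4)),4,col,-1)
dot(tcp,(0,0,255));dot(tcp+[0,0,.06],(0,0,255));dot(O+.04*X+[0,0,.071],(255,0,255));
for y in(-.12,0,.06):dot(O+y*Y+.029*X+[0,0,.012],(255,255,0))
cv2.imwrite('pics/w4.png',im[100:700])
```

```text
[0.65264817 0.21259072 0.05451118]
```

View pics/w4.png

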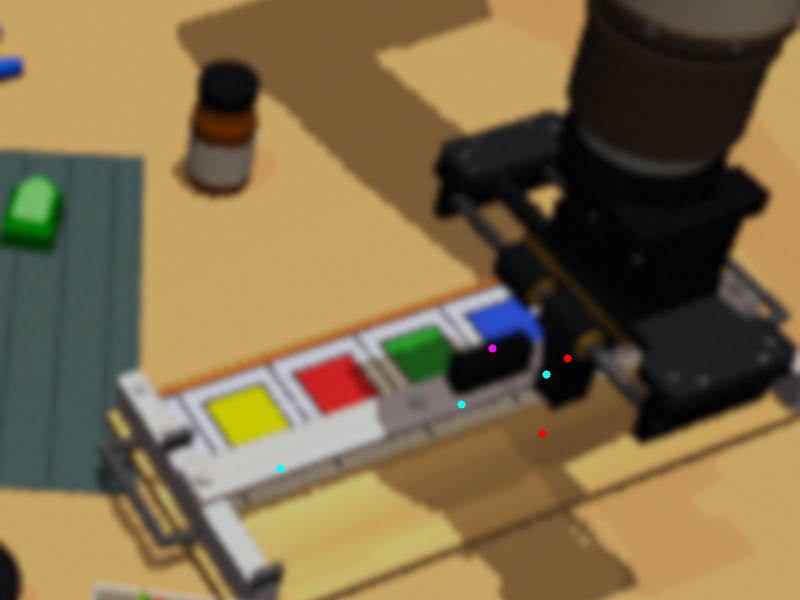

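>>> move_arm:
  targets: "0 0 -0.6 0;0 0 -0.4 0;0 0 -0.3 0;0 0 -0.1 0;0 0 -0.08 0;0 0 -0.08 0;0 0 -0.04 0;0 0 0 0"

```text
time_s: 5.08
tcp_pos: [0.6531, 0.2128, 0.0145]
ee_rot: [[0.462, -0.887, 0.0], [-0.887, -0.462, 0.0], [0.0, -0.0, -1.0]]
wrist_force: [0.6, -0.6, 0.3]
gripper_width: 0.008
gripper_force: 0.0
```

>>> move_arm:
  targets: "0 0 -0.04 0;0 0 -0.04 0;0 0 -0.04 0;0 0 -0.04 0;0 0 0 0"

```text
time_s: 5.5
tcp_pos: [0.6528, 0.2127, 0.0101]
ee_rot: [[0.462, -0.887, -0.0], [-0.887, -0.462, -0.0], [-0.0, 0.0, -1.0]]
wrist_force: [-0.9, 0.3, -0.4]
gripper_width: 0.007
gripper_force: 0.0
```

>>> move_arm:
  targets: "0 0 -0.08 0;0 0 -0.08 0;0 0 -0.08 0;0 0 -0.08 0;0 0 0 0"

```text
time_s: 5.92
tcp_pos: [0.6525, 0.2125, 0.0016]
ee_rot: [[0.461, -0.887, -0.001], [-0.887, -0.461, -0.0], [-0.0, 0.001, -1.0]]
wrist_force: [-0.7, -0.8, -0.2]
gripper_width: 0.005
gripper_force: 0.0
```

>>> move_arm:
  targets: "0 0 -0.08 0;0 0 -0.08 0;0 0 -0.08 0;0 0 0 0"

```text
time_s: 6.25
tcp_pos: [0.6526, 0.2126, -0.0042]
ee_rot: [[0.461, -0.887, -0.001], [-0.887, -0.461, -0.0], [-0.0, 0.001, -1.0]]
wrist_force: [-0.2, 0.1, -0.1]
gripper_width: 0.004
gripper_force: 0.0
```

>>> move_arm:
  targets: "0 0 -0.06 0;0 0 -0.06 0;0 0 0 0"

```text
time_s: 6.5
tcp_pos: [0.6527, 0.2127, -0.007]
ee_rot: [[0.462, -0.887, -0.0], [-0.887, -0.462, -0.0], [-0.0, 0.001, -1.0]]
wrist_force: [-1.1, 0.2, -0.8]
gripper_width: 0.006
gripper_force: 0.0
```

>>> move_arm:
  targets: "0 0 -0.06 0;0 0 -0.06 0;0 0 0 0"

```text
time_s: 6.75
tcp_pos: [0.6527, 0.2126, -0.01]
ee_rot: [[0.461, -0.887, -0.001], [-0.887, -0.461, -0.0], [-0.0, 0.001, -1.0]]
wrist_force: [-0.3, 0.6, 0.5]
gripper_width: 0.002
gripper_force: 0.0
```

>>> move_arm:
  targets: "0 0 -0.06 0;0 0 -0.06 0;0 0 0 0"

```text
time_s: 7.0
tcp_pos: [0.6527, 0.2126, -0.0131]
ee_rot: [[0.462, -0.887, -0.001], [-0.887, -0.462, -0.0], [-0.0, 0.001, -1.0]]
wrist_force: [-0.1, -0.1, 0.1]
gripper_width: 0.008
gripper_force: 0.0
```

>>> move_arm:
  targets: "0 0 -0.05 0;0 0 -0.05 0;0 0 0 0"

```text
time_s: 7.25
tcp_pos: [0.6527, 0.2127, -0.0155]
ee_rot: [[0.461, -0.887, -0.001], [-0.887, -0.461, -0.0], [-0.0, 0.001, -1.0]]
wrist_force: [-0.4, -0.3, -0.3]
gripper_width: 0.008
gripper_force: 0.0
```

>>> move_arm:
  targets: "0 0 -0.05 0;0 0 -0.05 0;0 0 0 0"

```text
time_s: 7.5
tcp_pos: [0.6527, 0.2126, -0.018]
ee_rot: [[0.461, -0.887, -0.0], [-0.887, -0.461, -0.0], [-0.0, 0.0, -1.0]]
wrist_force: [-0.7, 0.4, -0.4]
gripper_width: 0.006
gripper_force: 0.0
```

>>> move_arm:
  targets: "0 0 -0.05 0;0 0 -0.05 0;0 0 0 0"

```text
time_s: 7.75
tcp_pos: [0.6529, 0.2127, -0.0182]
ee_rot: [[0.462, -0.887, 0.0], [-0.887, -0.462, -0.0], [0.001, -0.0, -1.0]]
wrist_force: [-3.1, -0.5, 8.8]
gripper_width: 0.003
gripper_force: 4.0
```

Run:
```python
from h import *
s=cap('scene');cv2.imwrite('pics/w5.png',cv2.resize(s['image'][190:310,330:490],(640,480),interpolation=2))
```

```text
(no output)
```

View pics/w5.png

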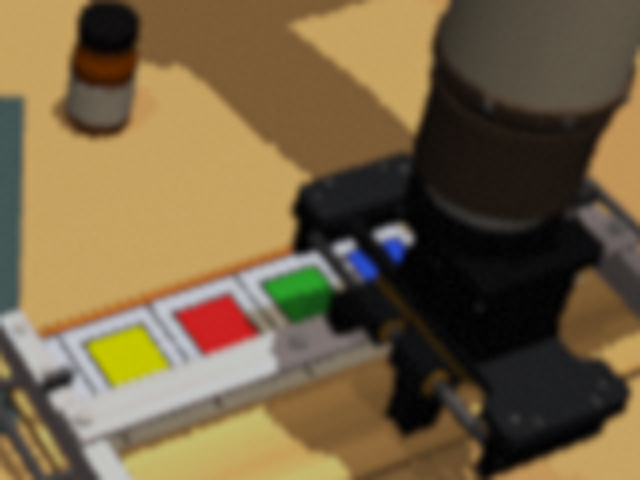

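>>> move_arm:
  targets: "0 0 0.8 0;0 0 0.8 0;0 0 0.8 0;0 0 0.6 0;-0.4 -0.22 0 0;-0.5 -0.27 0 0;-0.5 -0.27 0 0;-0.43 -0.24 0 0;0 0 0 0;0 0 0 0"
  gripper: 60

```text
time_s: 8.63
tcp_pos: [0.6073, 0.1877, 0.0553]
ee_rot: [[0.462, -0.887, 0.001], [-0.887, -0.462, 0.0], [0.0, -0.001, -1.0]]
wrist_force: [-0.6, 0.4, 0.0]
gripper_width: 0.651
gripper_force: 0.0
```

>>> move_arm:
  targets: "0 0 -0.5 0;0 0 -0.4 0;0 0 -0.4 0;0 0 0 0"

```text
time_s: 8.97
tcp_pos: [0.6057, 0.1871, 0.0193]
ee_rot: [[0.461, -0.887, -0.005], [-0.887, -0.461, -0.002], [-0.0, 0.005, -1.0]]
wrist_force: [-1.0, 0.5, 0.1]
gripper_width: 0.691
gripper_force: 0.0
```

>>> move_arm:
  targets: "0 0 0 0;0 0 0 0;0 0 0 0;0 0 0 0;0 0 0 0;0 0 0 0;0 0 0 0;0 0 0 0;0 0 0 0;0 0 0 0"
  gripper: 0

```text
time_s: 9.8
tcp_pos: [0.6073, 0.1878, 0.0225]
ee_rot: [[0.462, -0.887, 0.0], [-0.887, -0.462, 0.0], [0.0, -0.0, -1.0]]
wrist_force: [0.5, -0.7, 0.8]
gripper_width: 0.181
gripper_force: 30.0
```

>>> move_arm:
  targets: "0.2 0.104 0 0;0.35 0.182 0 0;0.35 0.182 0 0;0.35 0.182 0 0;0.3 0.156 0 0;0.2 0.104 0 0;0 0 0 0;0 0 0 0"

```text
time_s: 10.47
tcp_pos: [0.6524, 0.2114, 0.0226]
ee_rot: [[0.462, -0.887, 0.003], [-0.887, -0.462, 0.002], [0.0, -0.004, -1.0]]
wrist_force: [2.1, 0.7, 2.0]
gripper_width: 0.182
gripper_force: 30.0
```

>>> move_arm:
  targets: "0.06 0.031 0 0;0.06 0.031 0 0;0 0 0 0"

```text
time_s: 10.72
tcp_pos: [0.6528, 0.2116, 0.0225]
ee_rot: [[0.462, -0.887, -0.002], [-0.887, -0.462, -0.001], [-0.0, 0.002, -1.0]]
wrist_force: [-3.9, 0.3, 6.5]
gripper_width: 0.184
gripper_force: 30.0
```

>>> move_arm:
  targets: "0.06 0.031 0 0;0 0 0 0;0 0 0 0"

```text
time_s: 10.97
tcp_pos: [0.6527, 0.2116, 0.0225]
ee_rot: [[0.461, -0.887, -0.005], [-0.887, -0.461, -0.002], [-0.0, 0.006, -1.0]]
wrist_force: [-8.0, -1.2, 7.0]
gripper_width: 0.182
gripper_force: 30.0
```

>>> move_arm:
  targets: "-0.05 -0.03 0 0;0 0 0 0;0 0 0 0;0 0 0 0;0 0 0 0;0 0 0 0"
  gripper: 60

```text
time_s: 11.47
tcp_pos: [0.6543, 0.2121, 0.0221]
ee_rot: [[0.461, -0.887, -0.0], [-0.887, -0.461, -0.0], [0.0, 0.0, -1.0]]
wrist_force: [0.8, -0.4, 0.5]
gripper_width: 0.55
gripper_force: 0.0
```

>>> move_arm:
  targets: "0 0 0.8 0;0 0 0.9 0;0 0 0.9 0;0 0 0.9 0;-0.4 -0.7 0.9 0;-0.5 -0.9 0.7 0;-0.5 -0.9 0 0;-0.5 -0.9 0 0;-0.5 -0.9 0 0;-0.5 -0.9 0 0"

```text
time_s: 12.3
tcp_pos: [0.581, 0.0811, 0.15]
ee_rot: [[0.462, -0.887, 0.0], [-0.887, -0.462, 0.0], [-0.0, -0.001, -1.0]]
wrist_force: [0.3, -0.4, -0.8]
gripper_width: 0.689
gripper_force: 0.0
```

>>> move_arm:
  targets: "-0.5 -0.9 0 0;-0.5 -0.9 0 0;-0.5 -0.9 0 0;-0.5 -0.9 0 0;-0.5 -0.9 0 0;-0.5 -0.9 0 0;-0.5 -0.9 0 0;-0.5 -0.9 0 0;-0.5 -0.7 0 0;0 0 0 0"

```text
time_s: 13.13
tcp_pos: [0.4668, -0.1175, 0.1499]
ee_rot: [[0.459, -0.889, -0.001], [-0.889, -0.459, 0.0], [-0.001, 0.001, -1.0]]
wrist_force: [0.8, -0.6, -0.7]
gripper_width: 0.69
gripper_force: 0.0
```

Run:
```python
from h import *
s=sense();print(s['tcp_pos'],s['joints'])
w=cap('wrist');t=cap('top')
a=cv2.resize(w['image'],(533,400));b=np.hstack([rect(w,'wrist',.48,-.204,100,.0,2),rect(w,'wrist',.463,-.333,100,.0,2),rect(w,'wrist',.453,-.078,100,0,2),])
r=rect(t,'top',.5717,.1693,400,.045,.5,27.5)
p=np.zeros((600,733,3),np.uint8);p[:400,:533]=a;p[400:600,:600]=b;p[:200,533:]=r;cv2.imwrite('pics/g1.png',p)
```

```text
[ 0.46679704 -0.11750953  0.14989863] [ 5.24957650e+00  1.02490693e+01 -2.26961984e+01 -1.49929953e-02
 -5.71178484e+01  2.20491459e+01]
```

View pics/g1.png

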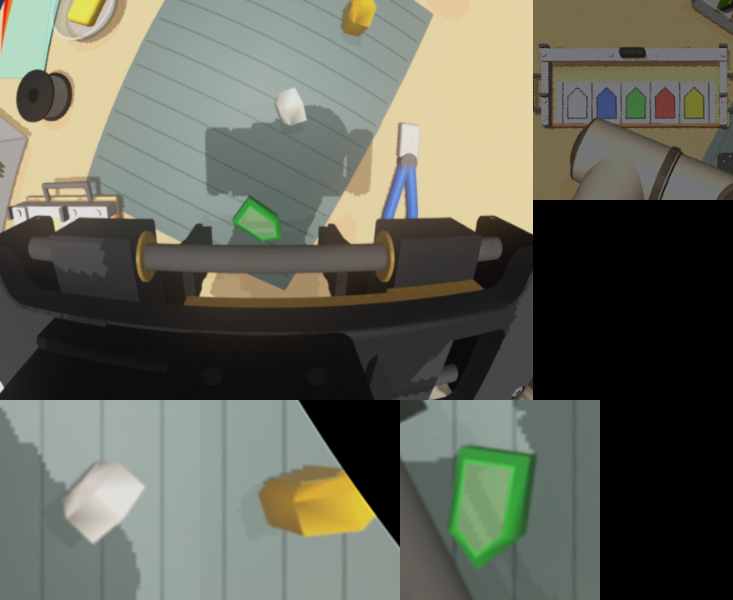

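```bash
cat >> h.py <<'E'
from scipy.optimize import minimize
H2=np.array([[-28,-17],[-28,17],[12,17],[29,0],[12,-17]])/1000.
H3=np.array([[-23,-12],[-23,12],[9.9,12],[21.9,0],[9.9,-12]])/1000.
V=np.vstack([np.c_[H2,np.zeros(5)],np.c_[H2,np.full(5,.016)],np.c_[H3,np.full(5,.022)]])
def proj(c,n,P):
    if n=='wrist':
        B=np.eye(4);B[:3,:3]=c['R'];B[:3,3]=c['p'];T=B@c['hand_eye']
    else:T=np.array(c['world_from_camera'])
    q=((np.atleast_2d(P)-T[:3,3])@T[:3,:3])*[1,-1,-1]
    if n=='wrist':
        r=np.hypot(q[:,0],q[:,1])+1e-12;k=np.arctan2(r,q[:,2])/r;a=q[:,:2]*k[:,None]
    else:a=q[:,:2]/q[:,2:]
    return a*[c['fx'],c['fy']]+[c['cx'],c['cy']]
def pose(p,stand,z0):
    """flat: yaw=direction of the point; standing: yaw=direction the facets face"""
    a=p[2];f=np.array([np.cos(a),np.sin(a),0]);u=np.array([0,0,1.])
    if stand:
        R=np.stack([u,np.cross(f,u),f],1);o=np.array([p[0],p[1],z0+.028])
    else:R=np.stack([f,np.cross(u,f),u],1);o=np.array([p[0],p[1],z0])
    return V@R.T+o
GL=dict(green=((42,60,40),(80,255,255)),yellow=((15,140,50),(34,255,255)),white=((0,0,110),(180,45,255)))
def fit(c,n,col,xy,stand=False,z0=0.,r=.07,gl=None,yaws=range(0,360,30)):
    lo,hi=gl or GL[col];m=cv2.inRange(cv2.cvtColor(c['image'],cv2.COLOR_BGR2HSV),lo,hi)
    ctr=proj(c,n,[xy[0],xy[1],z0+.01])[0];rp=r*c['fx']*(.004 if 0 else 1)/np.linalg.norm((np.array(c['world_from_camera'])[:3,3] if n!='wrist' else np.array(c['p'])+[0,0,.19])-[xy[0],xy[1],z0])
    g=np.zeros_like(m);cv2.circle(g,tuple(int(x) for x in ctr),int(rp),255,-1);m&=g
    k,l,st,_=cv2.connectedComponentsWithStats(m);
    if k<2:return None
    i=1+np.argmax(st[1:,4]);m=np.uint8(l==i)*255
    x0,y0,w,h=st[i,:4];S=4;pad=12;x0-=pad;y0-=pad;w+=2*pad;h+=2*pad
    M=np.float32([[S,0,-S*x0],[0,S,-S*y0]]);big=cv2.warpAffine(m,M,(w*S,h*S))>127
    def cost(p):
        q=proj(c,n,pose(p,stand,z0));q=((q-[x0-.0,y0-.0])*S);im=np.zeros(big.shape,np.uint8)
        cv2.fillConvexPoly(im,cv2.convexHull(np.int32(q.round()*1)),1);im=im>0
        return 1-(im&big).sum()/max(1,(im|big).sum())
    best=None
    for y in yaws:
        o=minimize(lambda v:cost([v[0]/1000+xy[0],v[1]/1000+xy[1],np.radians(v[2])]),[0,0,y],method='Nelder-Mead',options=dict(initial_simplex=[[0,0,y],[8,0,y],[0,8,y],[0,0,y+15]],xatol=.1,fatol=1e-4))
        if best is None or o.fun<best[0]:best=(o.fun,xy[0]+o.x[0]/1000,xy[1]+o.x[1]/1000,o.x[2]%360)
        if stand or 0:print('   ',y,round(o.fun,3),(np.array(xy)*1000+o.x[:2]).round(1),round(o.x[2]%360,1))
    return np.round(best,4)
E
python3 - <<'E'
from h import *
w=cap('wrist');t=cap('top');s=cap('scene')
print('green',fit(w,'wrist','green',(.453,-.078)),fit(t,'top','green',(.453,-.078)))
for n,c in(('wrist',w),('top',t),('scene',s)):
    print(n,'white');fit(c,n,'white',(.478,-.203),True,yaws=range(20,380,60))
    print(n,'yellow');fit(c,n,'yellow',(.462,-.325),True,yaws=range(20,380,60))
def z(c,n,x,y,r=22):
    u,v=proj(c,n,[x,y,.03])[0].astype(int);return cv2.resize(c['image'][max(v-r,0):v+r,u-r:u+r],(300,300),interpolation=cv2.INTER_CUBIC)
cv2.imwrite('pics/g2.png',np.vstack([np.hstack([z(w,'wrist',.478,-.203,28),z(s,'scene',.478,-.203)]),np.hstack([z(w,'wrist',.462,-.328,28),z(s,'scene',.462,-.328)])]))
E
```

```text
green [ 2.020000e-02  4.501000e-01 -7.570000e-02  1.721976e+02] None
wrist white
    20 0.913 [ 489. -255.] 76.2
    80 0.912 [ 492.4 -257. ] 111.4
    140 0.912 [ 454.2 -227.8] 232.6
    200 0.913 [ 455.2 -229.6] 253.6
    260 0.913 [ 484.2 -238.8] 271.4
    320 0.915 [ 505.9 -228.1] 285.2
wrist yellow
    20 0.177 [ 452.7 -330.5] 359.5
    80 0.311 [ 461.7 -336.7] 71.8
    140 0.162 [ 473.5 -329.9] 181.8
    200 0.163 [ 473.7 -329.6] 181.3
    260 0.318 [ 467.2 -319.2] 250.8
    320 0.177 [ 452.5 -330.3] 358.6
top white
    20 0.961 [ 477.  -203.1] 15.7
    80 1.0 [ 478. -203.] 80.0
    140 1.0 [ 478. -203.] 140.0
    200 0.962 [ 489.4 -201.1] 186.7
    260 0.968 [ 482.3 -196.3] 253.7
    320 0.962 [ 472.8 -199.8] 352.3
top yellow
    20 0.066 [ 454.8 -333.2] 14.7
    80 0.351 [ 464.3 -338.6] 90.9
    140 0.341 [ 473.7 -335.7] 143.9
    200 0.109 [ 475.5 -326.7] 197.8
    260 0.108 [ 475.5 -326.4] 198.3
    320 0.098 [ 455.3 -334.4] 16.3
scene white
    20 0.389 [ 467.6 -218.7] 91.5
    80 0.405 [ 473.4 -216.6] 92.4
    140 0.443 [ 478.5 -207.5] 163.2
    200 0.421 [ 479.7 -203. ] 191.0
    260 0.388 [ 466.2 -198.1] 267.4
    320 0.444 [ 464.7 -203.5] 352.9
scene yellow
    20 0.087 [ 453.9 -335.3] 36.1
    80 0.12 [ 456.  -338.5] 64.2
    140 0.111 [ 467.6 -333.9] 162.2
    200 0.062 [ 468.4 -327.2] 206.5
    260 0.147 [ 460.6 -321.8] 259.2
    320 0.106 [ 451.6 -329.4] 344.1
```

View pics/g2.png

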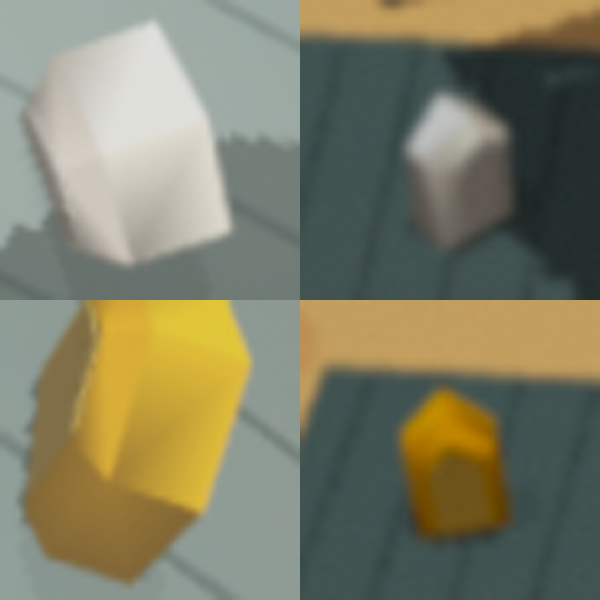

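>>> move_arm:
  targets: "-0.1 0.3 0 1;-0.1 0.3 -0.3 1;-0.1 0.3 -0.5 1;-0.1 0.3 -0.5 1;-0.15 0.46 -0.5 1;0 0 -0.5 1;0 0 0 1;0 0 0 1;0 0 0 1;0 0 0 1"

```text
time_s: 14.22
tcp_pos: [0.456, -0.073, 0.0922]
ee_rot: [[0.978, -0.211, -0.0], [-0.211, -0.978, -0.0], [-0.0, 0.0, -1.0]]
wrist_force: [0.3, -0.3, 0.5]
gripper_width: 0.689
gripper_force: 0.0
```

>>> move_arm:
  targets: "0 0 0 0.9;0 0 -0.5 0;0 0 -0.5 0;0 0 -0.5 0;0 0 0 0;0 0 0 0"

```text
time_s: 14.72
tcp_pos: [0.4555, -0.0734, 0.0545]
ee_rot: [[0.99, -0.138, -0.001], [-0.138, -0.99, -0.0], [-0.001, 0.001, -1.0]]
wrist_force: [0.4, 0.2, -0.3]
gripper_width: 0.689
gripper_force: 0.0
```

Run:
```python
from h import *
w=cap('wrist');print(w['p'],np.degrees(np.arctan2(w['R'][1][1],w['R'][0][1])))
print('green',fit(w,'wrist','green',(.453,-.078)))
def fm(c):  # white mask: warm-ish bright
    d=c['image'].astype(int);m=((d[...,2]-d[...,0]>-3)&(d[...,2]-d[...,0]<60)&(d.max(2)>60));c=dict(c);c['image']=np.repeat(np.uint8(m*255)[...,None],3,2);return c
for n in('top','scene'):
    c=cap(n);print(n);fit(fm(c),n,'white',(.478,-.203),True,yaws=(45,225),gl=((0,0,200),(180,20,255)))
    fit(c,n,'yellow',(.462,-.325),True,yaws=(15,))
```

```text
[ 0.45553161 -0.07342475  0.05447319] -97.93585645284941
green [ 2.540000e-02  4.502000e-01 -7.540000e-02  1.721246e+02]
top
    45 0.095 [ 475.2 -209.3] 48.5
    225 0.135 [ 489.2 -193.8] 225.8
    15 0.07 [ 455.2 -332.5] 16.0
scene
    45 0.071 [ 473.9 -207.6] 47.8
    225 0.093 [ 487.1 -196.6] 216.4
    15 0.051 [ 453.9 -333.7] 23.3
```

>>> move_arm:
  targets: "-0.09 -0.1 -0.5 0;0 0 -0.6 0;0 0 -0.6 0;0 0 -0.6 0;0 0 -0.5 0;0 0 -0.3 0;0 0 -0.12 0;0 0 0 0;0 0 0 0"

```text
time_s: 15.62
tcp_pos: [0.4539, -0.0763, -0.0251]
ee_rot: [[0.99, -0.139, 0.001], [-0.139, -0.99, 0.0], [0.001, -0.0, -1.0]]
wrist_force: [-0.5, 0.9, -0.3]
gripper_width: 0.692
gripper_force: 0.0
```

>>> move_arm:
  targets: "0 0 0 0;0 0 0 0;0 0 0 0;0 0 0 0;0 0 0 0;0 0 0 0;0 0 0 0;0 0 0 0"
  gripper: 20

```text
time_s: 16.28
tcp_pos: [0.4533, -0.0764, -0.0254]
ee_rot: [[0.99, -0.139, 0.0], [-0.139, -0.99, -0.0], [0.0, -0.0, -1.0]]
wrist_force: [-1.0, 0.2, 3.2]
gripper_width: 0.386
gripper_force: 30.0
```

>>> move_arm:
  targets: "0 0 0.3 0;0 0 0.6 0;0 0 0.9 0;0 0 0.9 0;0.15 0.33 0.7 -0.9;0.16 0.34 0 -1;0.16 0.34 0 -1;0.16 0.34 0 -1;0.16 0.34 0 -1;0.16 0.34 0 -1"

```text
time_s: 17.12
tcp_pos: [0.4767, -0.0253, 0.0596]
ee_rot: [[0.79, -0.613, -0.0], [-0.613, -0.79, 0.0], [-0.0, -0.0, -1.0]]
wrist_force: [0.8, -1.3, -1.3]
gripper_width: 0.388
gripper_force: 30.0
```

>>> move_arm:
  targets: "0.16 0.34 0 -1;0.16 0.34 0 -1;0.16 0.34 0 -1;0.16 0.34 0 -1;0.16 0.34 0 -1;0.16 0.34 0 -1;0.16 0.34 0 -1;0.16 0.34 0 -1;0.16 0.34 0 -1;0.16 0.34 0 -1"

```text
time_s: 17.95
tcp_pos: [0.5167, 0.0597, 0.0595]
ee_rot: [[0.039, -0.999, -0.001], [-0.999, -0.039, -0.0], [-0.0, 0.001, -1.0]]
wrist_force: [-0.3, 0.3, -0.8]
gripper_width: 0.384
gripper_force: 30.0
```

>>> move_arm:
  targets: "0.16 0.34 0 -1;0.16 0.34 0 -1;0.16 0.34 0 -1;0.16 0.34 0 -1;0.16 0.34 0 -1;0.16 0.34 0 -1;0.16 0.34 0 -1;0.16 0.34 0 -1;0.16 0.28 0 -1;0 0 0 0"

```text
time_s: 18.78
tcp_pos: [0.5535, 0.1354, 0.0594]
ee_rot: [[-0.676, -0.737, 0.001], [-0.737, 0.676, 0.0], [-0.001, -0.0, -1.0]]
wrist_force: [-0.4, 0.3, -0.5]
gripper_width: 0.386
gripper_force: 30.0
```

Run:
```python
from h import *
w=cap('wrist');print(w['p'],np.degrees(np.arctan2(w['R'][1][1],w['R'][0][1])),sense()['joints'])
cv2.imwrite('pics/p1.png',np.hstack([rect(w,'wrist',.5717,.1693,390,.012,1.,27.5),rect(w,'wrist',.5717,.1693,130,.012,3.,27.5)]))
```

```text
[0.55350899 0.1353622  0.05944711] 137.46527225856187 [ 2.99966215e+01  2.40934977e+01 -1.74620116e+01 -1.10611569e-02
 -4.84627200e+01 -7.23652689e+01]
```

View pics/p1.png

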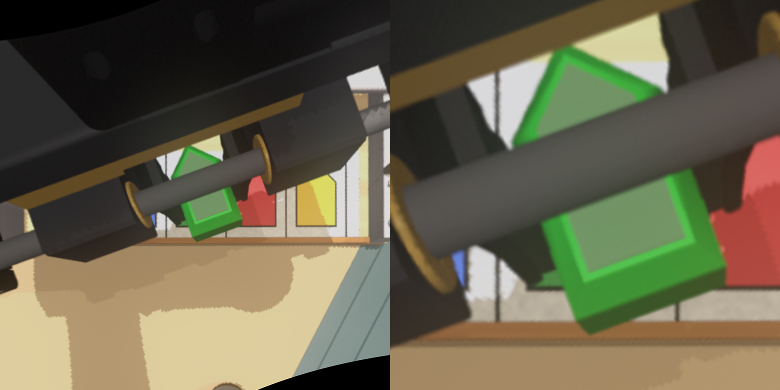

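>>> move_arm:
  targets: "0.16 0.33 0 -1;0.16 0.33 0 -1;0.16 0.33 0 -1;0.14 0.31 0 -1;0 0 -0.6 0;0 0 -0.6 0;0 0 -0.6 0;0 0 -0.5 0;0 0 -0.3 0;0 0 0 0"

```text
time_s: 19.67
tcp_pos: [0.5668, 0.1656, -0.0074]
ee_rot: [[-0.887, -0.462, -0.004], [-0.462, 0.887, -0.002], [0.004, 0.0, -1.0]]
wrist_force: [-1.5, 0.7, -0.1]
gripper_width: 0.386
gripper_force: 30.0
```

>>> move_arm:
  targets: "0 0 -0.1 0;0 0 -0.1 0;0 0 -0.05 0;0 0 0 0;0 0 0 0"

```text
time_s: 20.08
tcp_pos: [0.5687, 0.1669, -0.0115]
ee_rot: [[-0.887, -0.462, 0.001], [-0.462, 0.887, 0.0], [-0.001, 0.0, -1.0]]
wrist_force: [-0.0, -0.6, -0.1]
gripper_width: 0.387
gripper_force: 30.0
```

>>> move_arm:
  targets: "0 0.03 -0.06 0;0 0 0 0;0 0 0 0"

```text
time_s: 20.33
tcp_pos: [0.5684, 0.1676, -0.0133]
ee_rot: [[-0.887, -0.462, 0.0], [-0.462, 0.887, 0.0], [-0.0, 0.0, -1.0]]
wrist_force: [-0.7, 0.3, -0.9]
gripper_width: 0.383
gripper_force: 30.0
```

>>> move_arm:
  targets: "0 0 -0.04 0;0 0 0 0;0 0 0 0"

```text
time_s: 20.58
tcp_pos: [0.5685, 0.1677, -0.0134]
ee_rot: [[-0.887, -0.462, 0.0], [-0.462, 0.887, -0.0], [-0.0, -0.0, -1.0]]
wrist_force: [-1.9, -0.4, 5.2]
gripper_width: 0.39
gripper_force: 30.0
```

>>> move_arm:
  targets: "0 0 0 0;0 0 0 0;0 0 0 0;0 0 0 0;0 0 0 0;0 0 0.2 0;0 0 0.4 0;0 0 0.8 0;0 0 0.8 0;0 0 0.8 0"
  gripper: 55

```text
time_s: 21.42
tcp_pos: [0.5686, 0.1676, 0.0623]
ee_rot: [[-0.887, -0.462, 0.001], [-0.462, 0.887, 0.0], [-0.001, -0.0, -1.0]]
wrist_force: [-0.0, -0.5, -0.8]
gripper_width: 0.632
gripper_force: 0.0
```

>>> move_arm:
  targets: "-0.1 -0.4 0.1 0;-0.15 -0.85 0 0.4;-0.15 -0.85 0 0.4;-0.15 -0.85 0 0.4;-0.15 -0.85 0 0.4;-0.15 -0.85 0 0.4;-0.15 -0.85 0 0.4;-0.15 -0.85 0 0.4;-0.15 -0.85 0 0.4;-0.15 -0.85 0 0.4"
  gripper: 0

```text
time_s: 22.25
tcp_pos: [0.5314, -0.035, 0.0633]
ee_rot: [[-0.7, -0.714, -0.0], [-0.714, 0.7, 0.0], [-0.0, 0.0, -1.0]]
wrist_force: [0.9, -0.5, -0.0]
gripper_width: 0.023
gripper_force: 0.0
```

>>> move_arm:
  targets: "-0.15 -0.85 0 0.5;-0.15 -0.85 0 0;-0.15 -0.85 0 0;-0.15 -0.85 0 0;-0.15 -0.85 0 0;-0.15 -0.85 0 0;-0.1 -0.38 0 0;0 0 0 0"

```text
time_s: 22.92
tcp_pos: [0.5061, -0.1724, 0.0631]
ee_rot: [[-0.672, -0.741, -0.0], [-0.741, 0.672, 0.0], [0.0, 0.0, -1.0]]
wrist_force: [-0.4, 0.1, -0.1]
gripper_width: 0.002
gripper_force: 0.0
```

Run:
```python
from h import *
w=cap('wrist');print(w['p'],np.degrees(np.arctan2(w['R'][1][1],w['R'][0][1])),sense()['joints'],sense()['gripper_width'])
t=cap('top');print(fit(t,'top','green',(.5717,.1693),z0=.012,r=.06))
def fm(c):
    d=c['image'].astype(int);m=((d[...,2]-d[...,0]>-3)&(d[...,2]-d[...,0]<60)&(d.max(2)>60));c=dict(c);c['image']=np.repeat(np.uint8(m*255)[...,None],3,2);return c
c=cap('scene');fit(fm(c),'scene','white',(.478,-.203),True,yaws=(45,),gl=((0,0,200),(180,20,255)))
```

```text
[ 0.50611612 -0.17236483  0.06309084] 137.8103932104234 [-1.31752912e+00  2.09601652e+01 -2.20653600e+01 -1.41882972e-02
 -4.69814499e+01 -4.08060558e+01] 0.0061670637116601895
[ 0.3225  0.5723  0.1679 28.5498]
    45 0.08 [ 474.2 -208.2] 48.8
```

>>> move_arm:
  targets: "0 0 -0.6 0;0 0 -0.7 0;0 0 -0.5 0;0 0 -0.32 0;0 0 0 0;-0.16 -0.18 0 0;-0.16 -0.18 0 0;0 0 0 0"

```text
time_s: 23.73
tcp_pos: [0.4988, -0.1802, 0.0108]
ee_rot: [[-0.67, -0.743, 0.001], [-0.743, 0.67, -0.0], [-0.001, -0.001, -1.0]]
wrist_force: [-0.5, 0.7, 0.3]
gripper_width: 0.008
gripper_force: 0.0
```

>>> move_arm:
  targets: "-0.1 -0.11 0 0;-0.1 -0.11 0 0;-0.1 -0.11 0 0;-0.1 -0.11 0 0;0 0 0 0"

```text
time_s: 24.15
tcp_pos: [0.4886, -0.1912, 0.0102]
ee_rot: [[-0.67, -0.742, -0.0], [-0.742, 0.67, 0.0], [0.0, 0.0, -1.0]]
wrist_force: [0.3, 0.3, -0.2]
gripper_width: 0.003
gripper_force: 0.1
```

>>> move_arm:
  targets: "-0.1 -0.11 0 0;-0.1 -0.11 0 0;-0.1 -0.11 0 0;0 0 0 0"

```text
time_s: 24.48
tcp_pos: [0.4824, -0.1994, 0.0113]
ee_rot: [[-0.669, -0.743, 0.002], [-0.743, 0.669, -0.001], [-0.001, -0.002, -1.0]]
wrist_force: [-1.1, 1.7, 6.7]
gripper_width: 0.007
gripper_force: 3.2
```

Run:
```python
from h import *
w=cap('wrist');print(w['p']);c=cap('scene')
u,v=proj(c,'scene',[.47,-.21,.03])[0].astype(int)
cv2.imwrite('pics/t1.png',np.hstack([cv2.resize(c['image'][v-50:v+50,u-60:u+60],(360,300),interpolation=2),cv2.resize(w['image'],(400,300))]))
```

```text
[ 0.48238919 -0.19940524  0.0113067 ]
```

View pics/t1.png

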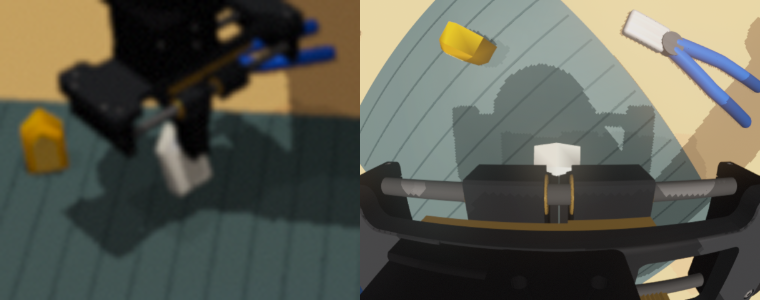

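>>> move_arm:
  targets: "-0.1 -0.11 0.05 0;-0.1 -0.11 0.05 0;-0.1 -0.11 0 0;0 0 0 0"

```text
time_s: 24.92
tcp_pos: [0.473, -0.2076, 0.0123]
ee_rot: [[-0.67, -0.742, -0.001], [-0.742, 0.67, 0.0], [0.001, 0.001, -1.0]]
wrist_force: [0.0, -0.6, 0.3]
gripper_width: 0.004
gripper_force: 0.0
```

>>> move_arm:
  targets: "-0.1 -0.11 0 0;-0.1 -0.11 0 0;-0.1 -0.11 0 0;0 0 0 0"

```text
time_s: 25.25
tcp_pos: [0.4659, -0.2158, 0.0124]
ee_rot: [[-0.67, -0.742, -0.001], [-0.742, 0.67, 0.0], [0.0, 0.001, -1.0]]
wrist_force: [0.1, 0.5, 0.0]
gripper_width: 0.008
gripper_force: 0.0
```

```bash
cat >> h.py <<'E'
def fm(c):
    d=c['image'].astype(int);m=((d[...,2]-d[...,0]>-3)&(d[...,2]-d[...,0]<60)&(d.max(2)>60));c=dict(c);c['image']=np.repeat(np.uint8(m*255)[...,None],3,2);return c
WG=((0,0,200),(180,20,255))
E
python3 - <<'E'
from h import *
w=cap('wrist');c=cap('scene');t=cap('top')
for n,k in(('wrist',w),('scene',c),('top',t)):print(n,fit(fm(k),n,'white',(.456,-.229),gl=WG,yaws=(200,228,256)));
fit(fm(c),'scene','white',(.47,-.21),True,yaws=(45,),gl=WG)
E
```

```text
wrist [  0.3574   0.454   -0.2312 229.1936]
scene [ 1.007000e-01  4.529000e-01 -2.310000e-01  2.348594e+02]
top [ 6.993000e-01  4.426000e-01 -1.950000e-01  2.480149e+02]
    45 0.344 [ 465.1 -227.5] 30.0
```

>>> move_arm:
  targets: "0 0 0.6 0;0 0 0.6 0;-0.2 -0.26 0 0.2;-0.22 -0.26 0 0.2;0 0 0 0;0 0 0 0;0 0 0 0;0 0 0 0"
  gripper: 60

```text
time_s: 26.07
tcp_pos: [0.4564, -0.2282, 0.0424]
ee_rot: [[-0.643, -0.766, -0.0], [-0.766, 0.643, 0.0], [0.0, 0.0, -1.0]]
wrist_force: [0.2, 0.6, 0.4]
gripper_width: 0.527
gripper_force: 0.0
```

Run:
```python
from h import *
w=cap('wrist');c=cap('scene');print(w['p'],np.degrees(np.arctan2(w['R'][1][1],w['R'][0][1])))
k=fm(w)
for n,k in(('wrist',w),('scene',c)):print(n,fit(fm(k),n,'white',(.454,-.231),gl=WG,yaws=(215,240)));
im=fm(w)['image'];u,v=proj(w,'wrist',[.454,-.231,.01])[0].astype(int);print(u,v)
print(*[''.join('#' if x else '.' for x in r) for r in im[v-60:v+60:5,u-80:u+80:4,0]],sep='\n')
```

```text
[ 0.45642566 -0.22817651  0.04243982] 139.99804594371335
wrist [  0.5935   0.4548  -0.2307 228.1794]
scene [ 8.780000e-02  4.530000e-01 -2.310000e-01  2.298619e+02]
317 247
.................................#######
.................................#######
...................................#####
....................#..............#####
...................####..............###
.................#######................
................#########.............##
...............###########..............
..............#############...........#.
.............###############...........#
.............###############............
.............###############............
.............###############............
.............###############............
.............###############............
.............###############............
.............##############.............
...#....#....##############.............
.............##############.............
........#....##############............#
........#....##############.............
........#....##############.............
########################################
########################################
```

>>> move_arm:
  targets: "0 0 -0.6 0;0 0 -0.6 0;0 0 -0.6 0;0 0 -0.5 0;0 0 -0.3 0;0 0 -0.13 0;0 0 0 0;0 0 0 0"

```text
time_s: 26.83
tcp_pos: [0.4566, -0.2285, -0.0253]
ee_rot: [[-0.643, -0.766, 0.001], [-0.766, 0.643, -0.0], [-0.0, -0.001, -1.0]]
wrist_force: [-0.3, -0.5, 0.1]
gripper_width: 0.686
gripper_force: 0.0
```

>>> move_arm:
  targets: "0 0 0 0;0 0 0 0;0 0 0 0;0 0 0 0;0 0 0 0;0 0 0 0;0 0 0 0;0 0 0 0"
  gripper: 20

```text
time_s: 27.5
tcp_pos: [0.4564, -0.2285, -0.0253]
ee_rot: [[-0.643, -0.766, 0.001], [-0.766, 0.643, -0.0], [-0.0, -0.001, -1.0]]
wrist_force: [-0.3, 0.8, 2.6]
gripper_width: 0.386
gripper_force: 29.7
```

>>> move_arm:
  targets: "0 0 0.3 0;0 0 0.6 0;0 0 0.9 0;0 0 0.9 0;0.07 0.6 0.8 0.9;0.07 0.63 0 1;0.07 0.63 0 1;0.07 0.63 0 1;0.07 0.63 0 1;0.07 0.63 0 1"

```text
time_s: 28.33
tcp_pos: [0.4662, -0.1339, 0.062]
ee_rot: [[-0.179, -0.984, -0.0], [-0.984, 0.179, 0.0], [-0.0, 0.0, -1.0]]
wrist_force: [-0.1, -0.2, -1.6]
gripper_width: 0.388
gripper_force: 29.7
```

>>> move_arm:
  targets: "0.07 0.63 0 1;0.07 0.63 0 1;0.07 0.63 0 1;0.07 0.63 0 1;0.07 0.63 0 1;0.07 0.63 0 1;0.07 0.63 0 1;0.07 0.63 0 1;0.07 0.63 0 1;0.07 0.63 0 1"

```text
time_s: 29.17
tcp_pos: [0.4837, 0.0235, 0.0619]
ee_rot: [[0.639, -0.769, -0.001], [-0.769, -0.639, -0.0], [-0.0, 0.001, -1.0]]
wrist_force: [0.2, -1.0, -0.6]
gripper_width: 0.384
gripper_force: 29.7
```

>>> move_arm:
  targets: "0.07 0.63 0 1;0.07 0.63 0 1;0.07 0.63 0 1;0.07 0.63 0 1;0.07 0.63 0 1;0.07 0.63 0 1;0.07 0.63 0 1;0.07 0.63 0 1;0.07 0.63 0 1;0.07 0.63 0 1"

```text
time_s: 30.0
tcp_pos: [0.5012, 0.1809, 0.0619]
ee_rot: [[1.0, -0.005, -0.001], [-0.005, -1.0, -0.0], [-0.001, 0.0, -1.0]]
wrist_force: [0.7, 0.0, -0.2]
gripper_width: 0.389
gripper_force: 29.7
```

>>> move_arm:
  targets: "0.07 0.63 0 1;0.07 0.63 0 1;0.07 0.63 0 1;0.07 0.63 0 1;0.07 0.63 0 1;0.07 0.6 0 0.6;0 0 0 0;0 0 0 0"

```text
time_s: 30.67
tcp_pos: [0.5116, 0.2742, 0.0616]
ee_rot: [[0.887, 0.461, -0.001], [0.461, -0.887, -0.001], [-0.001, 0.0, -1.0]]
wrist_force: [-0.1, 0.3, -0.6]
gripper_width: 0.383
gripper_force: 29.7
```

Run:
```python
from h import *
s=sense();print(s['tcp_pos'],np.degrees(np.arctan2(s['ee_rot'][1][1],s['ee_rot'][0][1])),s['joints'])
```

```text
[0.51163666 0.27424669 0.061577  ] -62.51864913683655 [ 4.41621251e+01  2.49136047e+01 -1.56251590e+01 -1.87699141e-02
 -4.95268191e+01  7.33314144e+01]
```

>>> move_arm:
  targets: "0.04 -0.01 -0.6 0;0 0 -0.6 0;0 0 -0.6 0;0 0 -0.5 0;0 0 -0.3 0;0 0 -0.15 0;0 0 -0.1 0;0 0 -0.03 0;0 0 0 0;0 0 0 0"

```text
time_s: 31.5
tcp_pos: [0.5136, 0.2741, -0.0095]
ee_rot: [[0.887, 0.462, 0.001], [0.462, -0.887, 0.001], [0.001, -0.0, -1.0]]
wrist_force: [-0.1, -1.7, -1.0]
gripper_width: 0.388
gripper_force: 29.7
```

>>> move_arm:
  targets: "0 0 -0.05 0;0 0 0 0;0 0 0 0"

```text
time_s: 31.75
tcp_pos: [0.5132, 0.2739, -0.0112]
ee_rot: [[0.887, 0.462, 0.0], [0.462, -0.887, 0.0], [0.0, -0.0, -1.0]]
wrist_force: [0.4, 0.2, -1.4]
gripper_width: 0.388
gripper_force: 29.7
```

>>> move_arm:
  targets: "0 0 -0.04 0;0 0 0 0;0 0 0 0"

```text
time_s: 32.0
tcp_pos: [0.5131, 0.2738, -0.0125]
ee_rot: [[0.887, 0.462, -0.0], [0.462, -0.887, -0.0], [-0.0, 0.0, -1.0]]
wrist_force: [-0.2, 0.5, -1.2]
gripper_width: 0.391
gripper_force: 29.7
```

>>> move_arm:
  targets: "0 0 -0.04 0;0 0 0 0;0 0 0 0"

```text
time_s: 32.25
tcp_pos: [0.5133, 0.2739, -0.0133]
ee_rot: [[0.887, 0.462, 0.0], [0.462, -0.887, 0.0], [0.0, -0.0, -1.0]]
wrist_force: [0.1, 0.9, 0.5]
gripper_width: 0.385
gripper_force: 29.7
```

>>> move_arm:
  targets: "0 0 0 0;0 0 0 0;0 0 0 0;0 0 0 0;0 0 0 0;0 0 0.2 0;0 0 0.4 0;0 0 0.8 0;0 0 0.8 0;0 0 0.8 0"
  gripper: 50

```text
time_s: 33.08
tcp_pos: [0.5133, 0.2739, 0.0633]
ee_rot: [[0.887, 0.462, 0.001], [0.462, -0.887, 0.0], [0.001, 0.0, -1.0]]
wrist_force: [0.4, -0.4, -0.1]
gripper_width: 0.576
gripper_force: 0.0
```

>>> move_arm:
  targets: "0 -0.4 0.2 -0.2;0 -0.8 0 -0.2;0 -0.9 0 -0.2;0 -0.9 0 -0.2;0 -0.9 0 -0.2;0 -0.9 0 -0.2;0 -0.9 0 -0.2;0 -0.9 0 -0.2;0 -0.9 0 -0.2;0 -0.9 0 -0.1"
  gripper: 0

```text
time_s: 33.92
tcp_pos: [0.5126, 0.0622, 0.0668]
ee_rot: [[0.952, 0.307, -0.0], [0.307, -0.952, 0.0], [-0.0, -0.0, -1.0]]
wrist_force: [1.0, 0.9, -0.1]
gripper_width: 0.015
gripper_force: 0.0
```

>>> move_arm:
  targets: "0 -0.9 0 0;0 -0.9 0 0;0 -0.9 0 0;0 -0.9 0 0;0 -0.9 0 0;0 -0.9 0 0;0 -0.9 0 0;0 -0.9 0 0;0 -0.9 0 0;0 -0.9 0 0"

```text
time_s: 34.75
tcp_pos: [0.5125, -0.1626, 0.0668]
ee_rot: [[0.951, 0.308, 0.0], [0.308, -0.951, 0.0], [0.0, -0.0, -1.0]]
wrist_force: [-0.1, -0.0, -0.5]
gripper_width: 0.004
gripper_force: 0.0
```

>>> move_arm:
  targets: "-0.1 -0.9 0 0;-0.1 -0.9 0 0;-0.1 -0.9 0 0;-0.06 -0.9 0 0;0 -0.9 0 0;0 -0.6 0 0;0 -0.1 0 0;0 0 0 0"

```text
time_s: 35.42
tcp_pos: [0.5034, -0.2921, 0.0665]
ee_rot: [[0.952, 0.306, -0.0], [0.306, -0.952, 0.0], [-0.0, -0.0, -1.0]]
wrist_force: [-0.4, 0.4, -0.4]
gripper_width: 0.004
gripper_force: 0.0
```

Run:
```python
from h import *
w=cap('wrist');print(w['p'],np.degrees(np.arctan2(w['R'][1][1],w['R'][0][1])),sense()['joints'],sense()['gripper_width'])
t=cap('top');c=cap('scene')
print(fit(t,'top','green',(.5717,.1693),z0=.012,r=.04),fit(fm(t),'top','white',(.5162,.2758),z0=.012,r=.04,gl=WG))
for n,k in(('wrist',w),('top',t),('scene',c)):print(n);fit(k,n,'yellow',(.4545,-.333),True,yaws=(15,30))
```

```text
[ 0.50337875 -0.29207623  0.06648828] -72.15896983003178 [-1.41132856e+01  2.46602316e+01 -1.51905214e+01 -1.92790875e-02
 -5.01819266e+01  1.22035215e+02] 0.009399306207539388
[ 0.3131  0.5716  0.1681 26.2056] [ 0.5459  0.5141  0.2696 13.9571]
wrist
    15 0.776 [ 435.4 -343.7] 16.7
    30 0.774 [ 432.2 -344.7] 2.9
top
    15 0.576 [ 449.6 -333.4] 358.6
    30 0.606 [ 454.2 -332.3] 16.8
scene
    15 0.062 [ 453.8 -332.4] 16.1
    30 0.062 [ 453.8 -332.5] 16.2
```

>>> move_arm:
  targets: "-0.06 -0.55 0 -0.4;-0.06 -0.55 0 0;0 0 -0.6 0;0 0 -0.7 0;0 0 -0.6 0;0 0 -0.32 0;0 0 0 0;-0.23 -0.07 0 0;-0.23 -0.06 0 0;0 0 0 0"

```text
time_s: 36.4
tcp_pos: [0.4889, -0.3223, 0.0121]
ee_rot: [[0.962, 0.275, 0.001], [0.275, -0.962, -0.0], [0.001, 0.0, -1.0]]
wrist_force: [-0.8, 0.7, -0.6]
gripper_width: 0.004
gripper_force: 0.0
```

>>> move_arm:
  targets: "-0.14 -0.04 0 0;-0.14 -0.04 0 0;-0.14 -0.04 0 0;-0.14 -0.04 0.03 0;-0.14 -0.04 0.05 0;0 0 0 0"

```text
time_s: 36.9
tcp_pos: [0.4715, -0.3271, 0.0134]
ee_rot: [[0.961, 0.275, -0.0], [0.275, -0.961, 0.0], [-0.0, -0.0, -1.0]]
wrist_force: [0.3, 0.2, -0.4]
gripper_width: 0.003
gripper_force: 0.0
```

>>> move_arm:
  targets: "-0.14 -0.04 0.03 0;-0.14 -0.04 0 0;-0.14 -0.04 0 0;-0.14 -0.04 0 0;0 0 0 0;0 0 0 0"

```text
time_s: 37.4
tcp_pos: [0.4579, -0.331, 0.0138]
ee_rot: [[0.961, 0.275, -0.0], [0.275, -0.961, -0.0], [-0.0, -0.0, -1.0]]
wrist_force: [-0.1, -0.3, -0.3]
gripper_width: 0.003
gripper_force: 0.0
```

Run:
```python
from h import *
w=cap('wrist');c=cap('scene');print(w['p'])
print(fit(c,'scene','yellow',(.427,-.341),yaws=(180,196,220)),fit(c,'scene','yellow',(.454,-.333),True,yaws=(15,)))
```

```text
[ 0.45791816 -0.33101408  0.01384794]
    15 0.261 [ 443.8 -339.1] 41.1
[  0.2391   0.4272  -0.3409 195.0974] [ 0.2614  0.4438 -0.3391 41.1057]
```

>>> move_arm:
  targets: "0 0 0.6 0;0 0 0.7 0;-0.4 -0.12 0.3 0;-0.4 -0.12 0 0;-0.3 -0.12 0 0;0 0 0 0;0 0 0 0;0 0 0 0;0 0 0 0;0 0 0 0"
  gripper: 60

```text
time_s: 38.33
tcp_pos: [0.4308, -0.3399, 0.0534]
ee_rot: [[0.961, 0.276, -0.0], [0.276, -0.961, 0.0], [-0.0, -0.0, -1.0]]
wrist_force: [0.2, -0.1, -0.1]
gripper_width: 0.652
gripper_force: 0.0
```

Run:
```python
from h import *
w=cap('wrist');c=cap('scene');print(w['p'],np.degrees(np.arctan2(w['R'][1][1],w['R'][0][1])))
print(fit(c,'scene','yellow',(.427,-.341),yaws=(180,196,220)),fit(w,'wrist','yellow',(.427,-.341),yaws=(180,196,220)))
im=cv2.inRange(cv2.cvtColor(w['image'],cv2.COLOR_BGR2HSV),*GL['yellow']);u,v=proj(w,'wrist',[.427,-.341,.01])[0].astype(int);print(u,v)
print(*[''.join('#' if x else '.' for x in r) for r in im[v-60:v+60:5,u-80:u+80:4]],sep='\n')
```

```text
[ 0.43077948 -0.33987003  0.05344329] -74.00338541673133
[ 9.950000e-02  4.248000e-01 -3.413000e-01  1.921288e+02] [  0.4495   0.4279  -0.3414 197.4504]
318 254
........................................
........................................
........................................
........................................
..............#############.............
..............#############.............
..............#############.............
..............##.........##.............
..............###........##.............
..............###........##.............
..............###........##.............
..............###........##.............
..............###........##.............
..............###........##.............
..............###........##.............
...............##........##.............
...............##.......###.............
................###....###..............
.................###..###...............
...................####.................
....................##..................
........................................
........................................
........................................
```

>>> move_arm:
  targets: "0 0 -0.6 0;0 0 -0.7 0;0 0 -0.7 0;0 0 -0.6 0;0 0 -0.4 0;0 0 -0.16 0;0 0 0 0;0 0 0 0"

```text
time_s: 39.1
tcp_pos: [0.4312, -0.3402, -0.0248]
ee_rot: [[0.961, 0.276, 0.001], [0.276, -0.961, -0.0], [0.0, 0.001, -1.0]]
wrist_force: [-0.2, -0.6, 1.6]
gripper_width: 0.686
gripper_force: 0.0
```

>>> move_arm:
  targets: "0 0 0 0;0 0 0 0;0 0 0 0;0 0 0 0;0 0 0 0;0 0 0 0;0 0 0 0;0 0 0 0"
  gripper: 20

```text
time_s: 39.77
tcp_pos: [0.4309, -0.3401, -0.0248]
ee_rot: [[0.961, 0.276, 0.0], [0.276, -0.961, -0.0], [0.0, 0.0, -1.0]]
wrist_force: [-0.2, 0.4, 3.0]
gripper_width: 0.388
gripper_force: 29.9
```

Run:
```python
from h import *
s=sense();print(s['joints'])
t=cap('top');g=fit(t,'top','green',(.5717,.1693),z0=.012,r=.05);print(g)
im=rect(t,'top',.55,.22,200,.03,3.,27.5)
w=fm(t)['image'];
# white: mask check by bright region
for dv in (0,):
    u,v=proj(t,'top',[.5162,.2758,.03])[0].astype(int);print(u,v);print(*[' '.join(f'{x:3d}' for x in r) for r in t['image'][v-18:v+18:2,u-18:u+18:2].max(2)],sep='\n')
```

```text
[-2.13517636e+01  2.93003668e+01 -2.46137188e+01  1.36899718e-02
 -3.60566803e+01  1.27335433e+02]
[ 0.3144  0.5722  0.1684 28.5835]
174 249
118 116 118 117 118 120 117 117 117 117 123 124 119  69 123 121 124 120
117 117 118 117 118 118 116 118 122 122 120 123 123 119 118 120 122 122
117 118 118 118 117 116 122 123 124 124 122 120 122 124  60 122 121 106
117 119 116 117 123 122 123 123 123 122 121 122 122 124 119 119 120  70
119 118 122 123 122 121 123 117  86 103  68 120 123 123 124  83 123  84
121 120 117 121 125 124 124 113 115 115 102 106 103  67 123 118 119 122
122 123  83 125 123 121 116 118 123 121 123 111  70 104 116 122  88 123
120 122 119 120 123 122  94 122 122 122 122 118  81  63  82 123 101 122
116 123 121  82 123 121 117 122 123 121 121 124  98  72 103 117 123  81
115 120 119  85 120 125 113 122 121 124 122 123 109  87  80  74 122  85
118 119 123 122  83 120  96 124 121 123 120 123 122  97  64  77 119 123
116 117 121 123  82 119 121 119 122 122 120 122 123 102  99  84  78 123
100 117 121 123 121  80 124 113 122 123 122 124 123 116 107  57  78 121
 73 118 114 122 123  80 117 105 117 120 123 123 120 116 116  87  95  84
 50 104 119 118 122 123  82 121 116 123 123 117 119 116  68  69  73 119
 43  76 119 116 120 120  86 122 116 115 119  93  69  65  78 118 122 123
 58  47 104 118 119 123 122 119 122  92  77  74  73 118 122 122 121 114
118  50  81 116 117 121 124  85 121 119  77 119 124 122 122 117 117 118
```

>>> move_arm:
  targets: "0 0 0.3 0;0 0 0.6 0;0 0 0.9 0;0 0 0.9 0;0.22 0.47 0.7 -0.9;0.23 0.47 0 -1;0.23 0.47 0 -1;0.23 0.47 0 -1;0.23 0.47 0 -1;0.23 0.47 0 -1"

```text
time_s: 40.65
tcp_pos: [0.4648, -0.2687, 0.0599]
ee_rot: [[0.971, -0.238, -0.0], [-0.238, -0.971, 0.0], [-0.0, -0.0, -1.0]]
wrist_force: [0.2, 0.8, -1.2]
gripper_width: 0.387
gripper_force: 29.9
```

>>> move_arm:
  targets: "0.23 0.47 0 -1;0.23 0.47 0 -1;0.23 0.47 0 -1;0.23 0.47 0 -1;0.23 0.47 0 -1;0.23 0.47 0 -1;0.23 0.47 0 -1;0.23 0.47 0 -1;0.23 0.47 0 -1;0.23 0.47 0 -1"

```text
time_s: 41.48
tcp_pos: [0.5222, -0.1512, 0.0598]
ee_rot: [[0.442, -0.897, -0.001], [-0.897, -0.442, 0.0], [-0.001, 0.0, -1.0]]
wrist_force: [-0.6, -0.1, -1.7]
gripper_width: 0.387
gripper_force: 29.9
```

>>> move_arm:
  targets: "0.23 0.47 0 -1;0.23 0.47 0 -1;0.23 0.47 0 -1;0.23 0.47 0 -1;0.23 0.47 0 -1;0.23 0.47 0 -1;0.23 0.47 0 -1;0.23 0.47 0 -1;0.23 0.47 0 -1;0.23 0.47 0 -1"

```text
time_s: 42.32
tcp_pos: [0.5797, -0.0338, 0.0597]
ee_rot: [[-0.403, -0.915, -0.001], [-0.915, 0.403, 0.0], [0.0, 0.001, -1.0]]
wrist_force: [-0.0, -0.5, -0.5]
gripper_width: 0.388
gripper_force: 29.9
```

>>> move_arm:
  targets: "0.23 0.47 0 -1;0.23 0.47 0 -1;0.22 0.47 0 -1;0.22 0.47 0 -1;0.22 0.47 0 -1;0.22 0.47 0 -1;0.2 0.47 0 -1;0.15 0.4 0 -0.8;0 0 0 0;0 0 0 0"

```text
time_s: 43.15
tcp_pos: [0.6217, 0.058, 0.0595]
ee_rot: [[-0.886, -0.464, -0.001], [-0.464, 0.886, -0.0], [0.001, 0.0, -1.0]]
wrist_force: [-1.1, 0.2, -1.2]
gripper_width: 0.384
gripper_force: 29.9
```

Run:
```python
from h import *
s=sense();print(s['tcp_pos'],np.degrees(np.arctan2(s['ee_rot'][1][1],s['ee_rot'][0][1])),s['joints'])
```

```text
[0.62171325 0.05803212 0.0595484 ] 117.62976709655547 [ 2.01522998e+01  2.87070903e+01 -9.22881665e+00 -1.91098569e-02
 -5.21210096e+01 -8.25107812e+01]
```

>>> move_arm:
  targets: "0.07 0.12 -0.5 0;0 0 -0.6 0;0 0 -0.6 0;0 0 -0.5 0;0 0 -0.3 0;0 0 -0.15 0;0 0 -0.1 0;0 0 0 0;0 0 0 0"

```text
time_s: 43.9
tcp_pos: [0.6244, 0.0608, -0.0084]
ee_rot: [[-0.887, -0.462, 0.001], [-0.462, 0.887, 0.0], [-0.001, -0.0, -1.0]]
wrist_force: [0.8, -0.4, -1.5]
gripper_width: 0.384
gripper_force: 29.9
```

>>> move_arm:
  targets: "0 0 -0.06 0;0 0 0 0;0 0 0 0"

```text
time_s: 44.15
tcp_pos: [0.6241, 0.0609, -0.01]
ee_rot: [[-0.887, -0.462, 0.001], [-0.462, 0.887, 0.0], [-0.001, -0.0, -1.0]]
wrist_force: [-0.7, -0.2, -0.2]
gripper_width: 0.386
gripper_force: 29.9
```

>>> move_arm:
  targets: "0 0 -0.06 0;0 0 0 0;0 0 0 0"

```text
time_s: 44.4
tcp_pos: [0.6238, 0.0608, -0.012]
ee_rot: [[-0.887, -0.462, -0.0], [-0.462, 0.887, -0.0], [0.0, 0.0, -1.0]]
wrist_force: [-0.5, 0.7, -0.2]
gripper_width: 0.387
gripper_force: 29.9
```

>>> move_arm:
  targets: "0 0 -0.04 0;0 0 0 0;0 0 0 0"

```text
time_s: 44.65
tcp_pos: [0.6241, 0.0609, -0.0127]
ee_rot: [[-0.887, -0.462, 0.0], [-0.462, 0.887, 0.0], [-0.0, -0.0, -1.0]]
wrist_force: [-0.5, -0.5, -0.0]
gripper_width: 0.387
gripper_force: 29.9
```

>>> move_arm:
  targets: "0 0 0 0;0 0 0 0;0 0 0 0;0 0 0 0;0 0 0 0;0 0 0.2 0;0 0 0.4 0;0 0 0.8 0;0 0 0.8 0;0 0 0.8 0"
  gripper: 50

```text
time_s: 45.48
tcp_pos: [0.6241, 0.0608, 0.0639]
ee_rot: [[-0.887, -0.462, 0.001], [-0.462, 0.887, -0.0], [-0.001, -0.0, -1.0]]
wrist_force: [0.6, 0.2, -0.2]
gripper_width: 0.579
gripper_force: 0.0
```

>>> move_arm:
  targets: "0 0 0.8 0;0 0 0.9 0;0 0 0.9 0;0.2 0.8 0.8 0;0.2 0.9 0 0;0.2 0.9 0 0;0.2 0.9 0 0;0.2 0.9 0 0;0.2 0.9 0 0;0 0.6 0 0"

```text
time_s: 46.32
tcp_pos: [0.6546, 0.2103, 0.148]
ee_rot: [[-0.887, -0.462, 0.002], [-0.462, 0.887, 0.001], [-0.002, -0.0, -1.0]]
wrist_force: [0.3, -0.0, 0.5]
gripper_width: 0.575
gripper_force: 0.0
```

Run:
```python
from h import *
w=cap('wrist');t=cap('top');print(w['p'])
cv2.imwrite('pics/f1.png',np.vstack([rect(w,'wrist',.5717,.1693,390,.012,2.,27.5)[200:560],rect(t,'top',.5717,.1693,390,.012,2.,27.5)[240:480]]))
for n,c in(('wrist',w),('top',t)):
  print(n,fit(c,n,'green',(.5717,.1693),z0=.012,r=.045,yaws=(15,40)),fit(c,n,'yellow',(.6271,.0629),z0=.012,r=.045,yaws=(15,40)))
```

```text
[0.65460491 0.210303   0.14802796]
wrist [ 0.3916  0.5726  0.1698 28.6301] [ 0.4898  0.6262  0.0642 27.8009]
top [ 0.2675  0.5723  0.1684 28.5235] [ 0.4228  0.6265  0.062  28.2717]
```

View pics/f1.png

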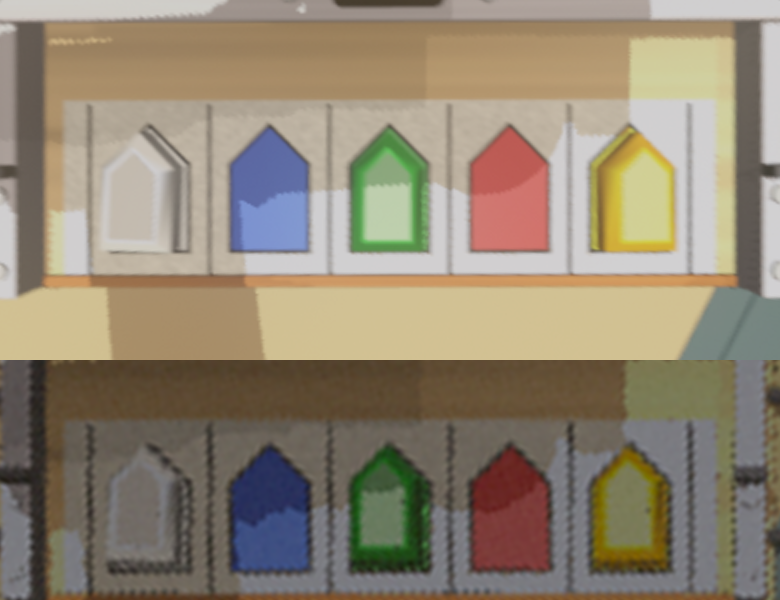

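>>> move_arm:
  targets: "-0.08 0.05 0 1;0 0 0 1;0 0 0 1;0 0 0 1;0 0 0 1;0 0 0 1;0 0 0 1;0 0 0 1;0 0 0 1;0 0 0 1"
  gripper: 60

```text
time_s: 47.25
tcp_pos: [0.6516, 0.2084, 0.1478]
ee_rot: [[-0.213, -0.977, -0.0], [-0.977, 0.213, -0.0], [0.0, 0.0, -1.0]]
wrist_force: [-0.0, 0.8, 0.4]
gripper_width: 0.69
gripper_force: 0.0
```

>>> move_arm:
  targets: "0 0 0 1;0 0 0 1;0 0 0 1;0 0 0 1;0 0 0 1;0 0 0 1;0 0 0 1;0 0 0 1;0 0 0 0;0 0 0 0"

```text
time_s: 48.08
tcp_pos: [0.6517, 0.2087, 0.1476]
ee_rot: [[0.459, -0.888, 0.0], [-0.888, -0.459, 0.0], [0.0, -0.0, -1.0]]
wrist_force: [0.7, -0.0, -0.3]
gripper_width: 0.691
gripper_force: 0.0
```

>>> move_arm:
  targets: "0 0 -0.7 0;0 0 -0.8 0;0 0 -0.8 0;0 0 -0.8 0;0 0 -0.8 0;0 0 -0.6 0;0 0 -0.3 0;0 0 -0.2 0;0 0 0 0;0 0 0 0"

```text
time_s: 48.92
tcp_pos: [0.6525, 0.2097, 0.023]
ee_rot: [[0.461, -0.887, 0.001], [-0.887, -0.461, 0.0], [0.0, -0.001, -1.0]]
wrist_force: [0.3, -0.1, 0.2]
gripper_width: 0.691
gripper_force: 0.0
```

>>> move_arm:
  targets: "0 0 0 0;0 0 0 0;0 0 0 0;0 0 0 0;0 0 0 0;0 0 0 0;0 0 0 0;0 0 0 0;0 0 0 0;0 0 0 0"
  gripper: 0

```text
time_s: 49.75
tcp_pos: [0.6527, 0.21, 0.0222]
ee_rot: [[0.462, -0.887, 0.002], [-0.887, -0.462, 0.001], [0.0, -0.002, -1.0]]
wrist_force: [2.8, 1.9, -0.3]
gripper_width: 0.178
gripper_force: 30.0
```

>>> move_arm:
  targets: "-0.15 -0.078 0 0;-0.3 -0.156 0 0;-0.35 -0.182 0 0;-0.35 -0.182 0 0;-0.35 -0.182 0 0;-0.35 -0.182 0 0;-0.25 -0.13 0 0;-0.08 -0.042 0 0;0 0 0 0;0 0 0 0"

```text
time_s: 50.58
tcp_pos: [0.5962, 0.1805, 0.0222]
ee_rot: [[0.461, -0.887, -0.003], [-0.887, -0.461, -0.001], [0.0, 0.003, -1.0]]
wrist_force: [-1.3, -0.9, 2.0]
gripper_width: 0.183
gripper_force: 30.0
```

>>> move_arm:
  targets: "-0.06 -0.031 0 0;-0.06 -0.031 0 0;0 0 0 0"

```text
time_s: 50.83
tcp_pos: [0.596, 0.1804, 0.0222]
ee_rot: [[0.462, -0.887, 0.003], [-0.887, -0.462, 0.001], [0.0, -0.004, -1.0]]
wrist_force: [5.1, 0.5, -3.0]
gripper_width: 0.18
gripper_force: 30.0
```

>>> move_arm:
  targets: "-0.06 -0.031 0 0;-0.04 -0.02 0 0;0 0 0 0;0 0 0 0"

```text
time_s: 51.17
tcp_pos: [0.5962, 0.1805, 0.0222]
ee_rot: [[0.462, -0.887, 0.008], [-0.887, -0.462, 0.004], [0.001, -0.009, -1.0]]
wrist_force: [9.9, 1.5, -7.6]
gripper_width: 0.181
gripper_force: 30.0
```

>>> move_arm:
  targets: "0.06 0.03 0 0;0 0 0 0;0 0 0 0;0 0 0 0;0 0 0 0;0 0 0 0;0 0 0 0"
  gripper: 60

```text
time_s: 51.75
tcp_pos: [0.5932, 0.179, 0.0222]
ee_rot: [[0.462, -0.887, -0.0], [-0.887, -0.462, -0.0], [-0.0, 0.0, -1.0]]
wrist_force: [0.2, 0.3, -0.8]
gripper_width: 0.619
gripper_force: 0.0
```

>>> move_arm:
  targets: "0 0 0.5 0;0 0 0.8 0;0 0 0.9 0;0 0 0.9 0;0 0 0.9 0;0 0 0.9 0;0.4 0.4 0 0;0.6 0.6 0 0;0.4 0.4 0 0;0 0 0 0"

```text
time_s: 52.58
tcp_pos: [0.6298, 0.2157, 0.1443]
ee_rot: [[0.462, -0.887, 0.001], [-0.887, -0.462, 0.001], [0.0, -0.001, -1.0]]
wrist_force: [0.5, 0.9, 0.3]
gripper_width: 0.691
gripper_force: 0.0
```

Run:
```python
from h import *
t=cap('top');print(sense()['wrist_force'])
print(fit(t,'top','green',(.5717,.1693),z0=.012,r=.045,yaws=(15,40)),fit(t,'top','yellow',(.6271,.0629),z0=.012,r=.045,yaws=(15,40)))
im=rect(t,'top',.5717,.1693,390,.045,2.,27.5)   # plane of bar top; bar column profile off the glass
for y in(-.09,.09,-.04,-.15):
    c=int(390-y*2000);p=im[250:400,c-6:c+6].mean((1,2));print(y,[(round((390-250-i)/2),int(p[i])) for i in range(0,150,6)])
```

```text
[-0.48423096  0.42455708 -0.07564022]
[ 0.1412  0.5706  0.1688 27.8626] [ 0.4777  0.6258  0.0619 28.2193]
-0.09 [(70, 103), (67, 104), (64, 105), (61, 104), (58, 106), (55, 107), (52, 108), (49, 109), (46, 107), (43, 106), (40, 112), (37, 122), (34, 122), (31, 121), (28, 123), (25, 122), (22, 121), (19, 122), (16, 117), (13, 72), (10, 78), (7, 83), (4, 105), (1, 108), (-2, 114)]
0.09 [(70, 33), (67, 41), (64, 41), (61, 40), (58, 41), (55, 42), (52, 40), (49, 39), (46, 42), (43, 42), (40, 38), (37, 38), (34, 41), (31, 37), (28, 38), (25, 82), (22, 84), (19, 81), (16, 83), (13, 70), (10, 89), (7, 81), (4, 77), (1, 79), (-2, 76)]
-0.04 [(70, 72), (67, 71), (64, 73), (61, 74), (58, 76), (55, 78), (52, 78), (49, 80), (46, 78), (43, 77), (40, 81), (37, 95), (34, 94), (31, 90), (28, 87), (25, 86), (22, 94), (19, 94), (16, 92), (13, 72), (10, 91), (7, 85), (4, 95), (1, 91), (-2, 96)]
-0.15 [(70, 104), (67, 106), (64, 106), (61, 107), (58, 108), (55, 108), (52, 109), (49, 108), (46, 109), (43, 108), (40, 110), (37, 124), (34, 122), (31, 122), (28, 123), (25, 122), (22, 123), (19, 122), (16, 120), (13, 64), (10, 70), (7, 74), (4, 90), (1, 102), (-2, 98)]
```

```bash
python3 -c "
from station import *
print(finish_job())"
```

```text
the job is handed in; nothing more can be done
None
```

The job is handed in. The green, white and yellow pieces, the only glass on the bench, lie on their own outlines, facets up and points matching. The bar is home against its stop, with its near edge measured at about 14 mm, and the bystanders were left alone; the run took about 53 s of 210 s, and the judge returned no score.

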